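# Set the coffee tray for two

### The arm

A 6-joint arm with a two-finger parallel gripper is mounted at the origin on the work surface. World frame = base frame: x ahead of the robot, y to its left, z up, the work surface at z = 0. Lengths are in m, angles in degrees, forces in N, time in s.
With the tool pointing down it reaches from about 0.4 to 0.825 m from the base axis. Payload 7 kg.
Tool frame: the origin (TCP) lies between the finger pads; the fingertips stand 11 mm ahead of it and the grasp point (between the pads) lies 8 mm behind it; z points along the fingers, y is the direction in which the jaws open and shut (so a half turn about z gives the same grasp; the last joint's range is limited). The gripper opens to 88 mm and grips with 3 to 60 N. Pads are 19 mm wide; open, the fingers measure 130 mm over their backs; the gripper's body (78 mm by 193 mm) begins 47 mm behind the grasp point.
Start: joints at [90.189, 20.546, 0.682, 0, -70.136, -16.507], TCP at [0.19, 0.648, 0.238] pointing down, gripper open.
Joint ranges: [-176.03, 176.03], [-82.01, 121.73], [-58.28, 71.71], [-173.87, 95.51], [-174.79, -0.11], [-173.66, 173.66]. Speed limits (degrees/s): [136.94, 136.94, 172.46, 180, 180, 180].

### API

Orientations are given as [roll, pitch, yaw] about the fixed x, y, z axes, in that order (R = Rz(yaw) Ry(pitch) Rx(roll)).
In Python, from plant import r gives the robot as it stands.
- The arm moves only by the shell command python3 -m inch 'ROWS' [OPENING] [FORCE]. ROWS is JSON, a list of rows, each an object of numbers: "x", "y", "z": the shift along the tool's x, y, z as a fraction of full scale; "yaw": the turn about the tool's z as a fraction of full scale. In form: [{"x": .., "y": .., "z": .., "yaw": ..}, ...]. A call has 1 to 5 rows; each row shifts and turns the pose as measured when the row begins, along the tool's axes as they then stand; what a row does not reach is not made up. Full scale, the value 1, is 0.025 m for a shift and 4 degrees for a turn. A row lasts 1/12 s, in which the tool goes at most 41.7 mm and 7.16 degrees, less where a joint would pass 70% of its speed; a pose out of reach is approached as far as the arm can. A call with a number of a shift or a turn outside -1 to 1 is refused whole. A call with a gripper value outside its range is refused whole. OPENING is the opening, from -1 (shut) to 1 (fully open), set as the call begins (- or left out, the last holds). The fingers move at their own pace and stop on an object; FORCE is the grip in N (left out, the last holds). Time passes only in rows, so rows that do not move let the fingers close. It gives the time, the measured TCP pose, the force and the opening at its end, in the units of the state.
- r.get_state(): the state, without advancing time (a new reading comes with each control period).
- r.capture(name): name is "scene" or "top" or "wrist"; returns (picture, depth): 384x512x3 uint8, red, green, blue; 384x512 float32, m along the optical axis (not along the pixel's ray), 0 where there is no reading.
- r.camera_info(name): a dict with "mtx" (3x3 intrinsics, pixels), "pose" (4x4, takes a point from camera to world coordinates). Camera axes: x right, y down, z forward; pixel columns grow to the right and rows downward; lengths in m; the calibration is good to about 2 mm. The wrist camera is an equidistant fisheye: a pixel r from the principal point sees the ray r / f radians off the axis. A picture is of the moment at which its call begins: read the wrist's pose just before it. camera_info takes no time and is no camera call; for the wrist camera it gives the pose at the moment of the call.
- r.close_job(): hands the job in, once; it reports no verdict.
The state is a dict: "time_s": time; "joints": joint angles; "qd": joint speeds; "joint_torque": joint torques, N m; "tcp_pos": TCP position; "eef_rot": TCP orientation; "contact_force": force on the tool from outside, world axes, zero at the start; "moment": the same for the moment, N m; "gripper_width": finger opening in m.
Only numpy, scipy, OpenCV 4.12 (cv2) and the standard library are available. Lean on these libraries where they do the work, as an engineer would, in place of code of your own. Each camera call takes 0.05 s, during which the arm holds its last target. There are 200 camera calls.

### The job

Set the service tray for a table of two: the white cup on the white saucer and the blue cup on the blue saucer, the milk jug on the tray in the middle between the two saucers, the sugar jar straight behind the milk jug, and the cinnamon shaker beside the sugar jar, straight behind the blue saucer. Behind means on the side away from the robot: jar and shaker stand in a row along the tray's far rim, in the strip between that rim and the saucers. Set everything down gently and upright, leave the saucers where they lie, and leave the terracotta cup and the cream carton alone.

Things in the scene. Friction and masses are not known exactly. Their poses are not given: they have to be found in the camera images.
- tray: black rectangular service tray with a rim all round, which stays put on the counter: 250 mm along its x, 340 mm along its y, rim 18 mm high and 6 mm thick, floor 6 mm thick (its upper face 6 mm above the origin). Origin: centre of its underside, on the counter; x points away from the robot (tray turned at most 0.2 rad), y to the left seen from the robot, z up. Behind, on the tray, means further along +x
- white_saucer: round white ceramic saucer, 115 mm across, 16 mm high at its rim, with a flat well 68 mm across whose floor is 5 mm above its underside (so a cup's underside ends 5 mm above the saucer's origin), 0.18 kg, loose. Origin: centre of its underside, on the tray's floor; axes as the tray's. At the start it already lies on the tray, at about x = -45 mm and y = +96 or -96 mm in the tray's frame: left or right is drawn afresh at each start
- blue_saucer: round blue ceramic saucer, 115 mm across, 16 mm high at its rim, with a flat well 68 mm across whose floor is 5 mm above its underside (so a cup's underside ends 5 mm above the saucer's origin), 0.18 kg, loose. Origin: centre of its underside, on the tray's floor; axes as the tray's. At the start it already lies on the tray, at about x = -45 mm and y = +96 or -96 mm in the tray's frame: left or right is drawn afresh at each start
- white_cup: espresso cup in white ceramic, empty and open, 56 mm high, 62 mm across its rim, 60 mm at 32 mm height and 44 mm at its foot, walls 4 mm, 0.15 kg. Origin: centre of its underside; z up, +y points to its one small loop handle, which stands out to 53 mm from the axis and is 8 mm thick; squeeze it across x, clear of the handle, at about 36 mm height. At the start it stands upright on the counter with the handle roughly towards the robot (within 35 degrees)
- blue_cup: espresso cup in blue ceramic, empty and open, 56 mm high, 62 mm across its rim, 60 mm at 32 mm height and 44 mm at its foot, walls 4 mm, 0.15 kg. Origin: centre of its underside; z up, +y points to its one small loop handle, which stands out to 53 mm from the axis and is 8 mm thick; squeeze it across x, clear of the handle, at about 36 mm height. At the start it stands upright on the counter with the handle roughly towards the robot (within 35 degrees)
- milk_jug: small straight-sided stainless-steel milk jug, empty and open, 66 mm high, 56 mm across (the top few mm slightly narrower), 0.16 kg. Origin: centre of its underside; z up, +y points to its loop handle, which stands out to 54 mm from the axis; a little pouring lip on the -y side stands out to 37 mm. Squeeze it across x at about 42 mm height. At the start upright on the counter, handle roughly towards the robot (within 35 degrees)
- sugar_jar: round amber-glass sugar jar with a steel lid, 87 mm high with its knob, body 60 mm across up to 62 mm height, lid 57 mm across, 0.25 kg. Origin: centre of its underside; z up; no handle, any yaw. Squeeze it at about 45 mm height. Starts upright on the counter
- cinnamon_shaker: round aluminium shaker with a brown band and a black domed sprinkler top, 85 mm high, body 54 mm across up to 66 mm height, top 56 mm across, 0.17 kg. Origin: centre of its underside; z up; no handle, any yaw. Squeeze it at about 45 mm height. Starts upright on the counter
- terracotta_cup: a third cup of the same shape in red-brown terracotta colour, standing among the things; not part of this order. Origin: centre of its underside; +y to its handle
- cream_carton: yellow and green cream carton with a green cap, 45 by 68 mm and 106 mm high, 0.25 kg, standing near the things; not part of this order. Origin: centre of its underside
Things that resemble listed ones, but are neither listed nor needed, are in the scene too. Leave any purple look-alike of the milk_jug alone.

How it is judged:
By the outcome, as a careful person would: the job done as asked, in the order asked, and still so for the second after the job is handed in, with the robot touching nothing.
It also fails if it takes over 131 s, if anything falls off the work surface, if the arm or the gripper's body presses on something with over 40 N, if the wrist force passes 120 N, or if a joint passes its speed limit or range.

## Working session

There is one attempt and no reset: what is moved stays moved. The work goes in short steps, Python scripts to look and compute and a shell command to move; the robot and the scene stay as the last step left them, time stands still between calls to the robot, and variables do not carry over. Pictures are saved under pics/ and viewed, about 12 in all and at most 16, crops included, and the job is handed in when it is done.

```bash
ls; mkdir -p pics; python3 - <<'E'
from plant import r
import cv2
s=r.get_state();print(s)
for n in("scene","top"):
    p,d=r.capture(n);cv2.imwrite(f"pics/{n}0.png",p[...,::-1]);import numpy as np;np.save(f"pics/{n}0.npy",d)
    print(n,r.camera_info(n))
E
```

```text
pics
{'time_s': 0.0, 'joints': array([ 9.01880249e+01,  2.05927627e+01,  6.33673937e-01, -1.84806429e-02,
       -7.01371310e+01, -1.65064848e+01]), 'qd': array([-0.01440517, -0.00913162,  0.04423954,  0.07801231, -0.02083411,
        0.09525635]), 'joint_torque': array([-2.37888671e-03, -5.82723463e+01,  2.93076038e+01,  6.99756458e+00,
        7.07656582e-03, -1.57113959e-04]), 'tcp_pos': array([0.18956532, 0.64733948, 0.2366121 ]), 'eef_rot': array([ 1.79902809e+02, -1.06838398e-02, -1.63247446e+01]), 'contact_force': array([-1.00413952, -0.03805536, -0.8897548 ]), 'moment': array([ 0.02907692, -0.03234175, -0.02162486]), 'gripper_width': 0.08710520211908776}
scene {'mtx': array([[369.75114743,   0.        , 256.53214846],
       [  0.        , 369.75114743, 193.48711162],
       [  0.        ,   0.        ,   1.        ]]), 'pose': array([[ 0.78485371,  0.42817697, -0.44796109,  1.09919686],
       [ 0.61937491, -0.56475895,  0.54536414, -0.61483911],
       [-0.01947767, -0.70548693, -0.70845523,  0.86125167],
       [ 0.        ,  0.        ,  0.        ,  1.        ]])}
top {'mtx': array([[463.0712416 ,   0.        , 256.20672445],
       [  0.        , 463.0712416 , 183.00399829],
       [  0.        ,   0.        ,   1.        ]]), 'pose': array([[ 0.01861232, -0.99171047,  0.12713745,  0.39726303],
       [-0.99979308, -0.01950456, -0.0057765 ,  0.02734691],
       [ 0.00820837, -0.12700362, -0.99186829,  1.60406738],
       [ 0.        ,  0.        ,  0.        ,  1.        ]])}
```

View pictures.

View pics/scene0.png

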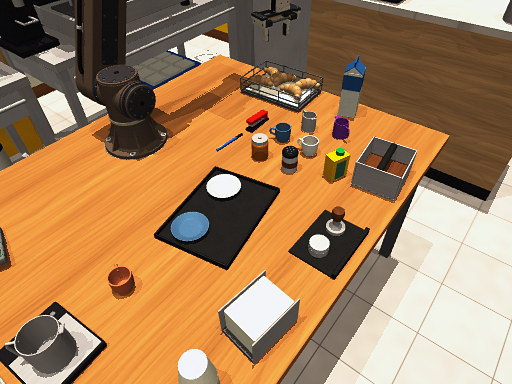

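View pics/top0.png

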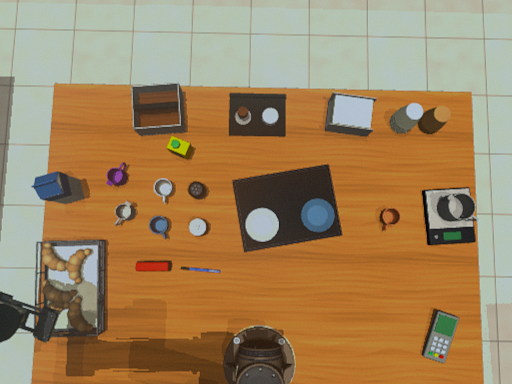

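The scene view and the top view agree. Pixels below are from the top view:
- white cup (164,188), blue cup (159,226), sugar jar (198,227), shaker (197,190)
- steel jug (124,212) and purple jug (117,175). The steel one fits the description.
- white saucer on the left (262,224), blue saucer on the right (318,215)

I'll confirm these in an enlarged crop.

```bash
python3 - <<'E'
import cv2,numpy as np
t=cv2.imread("pics/top0.png")[155:255,95:225]; s=cv2.imread("pics/scene0.png")[100:190,240:360]
a=cv2.resize(t,None,fx=6,fy=6,interpolation=cv2.INTER_CUBIC)
cv2.imwrite("pics/c1.png",a)
t=cv2.imread("pics/top0.png")[155:260,225:350]
cv2.imwrite("pics/c2.png",cv2.resize(t,None,fx=5,fy=5,interpolation=cv2.INTER_CUBIC))
E
```

```text
(no output)
```

View pics/c1.png

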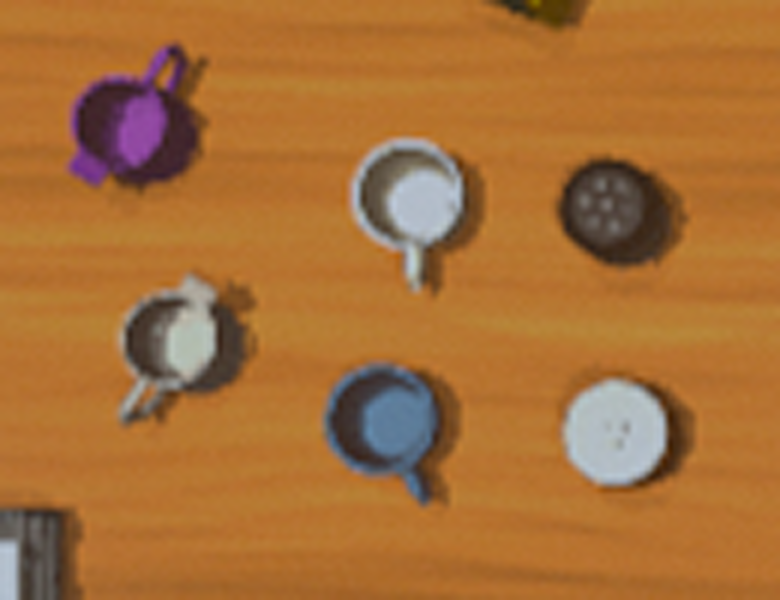

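View pics/c2.png

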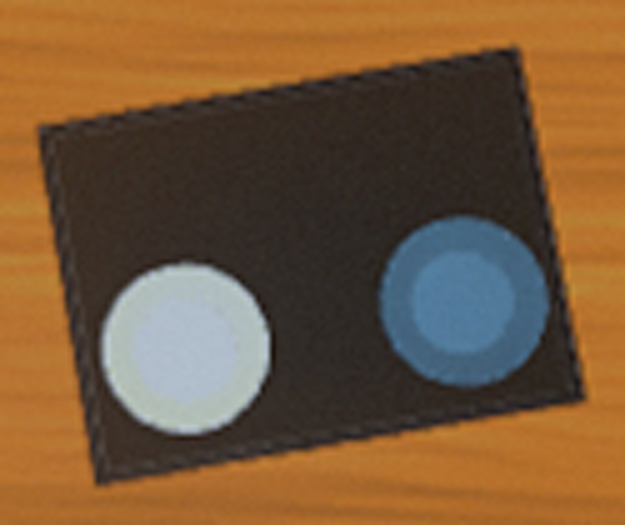

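The crop confirms the identities. The steel jug is at crop (170,340) with its handle to the lower left; the purple one at (125,125) is to be left alone. The white saucer is on the left and the blue one on the right. Next I'll turn these pixels into positions.

```bash
cat > h.py <<'E'
import numpy as np
from plant import r
def ray(n,uv,z):
    c=r.camera_info(n);K=c["mtx"];T=c["pose"]
    d=T[:3,:3]@np.linalg.solve(K,[uv[0],uv[1],1]);o=T[:3,3]
    return o+d*(z-o[2])/d[2]
def cloud(n,d):
    c=r.camera_info(n);K=c["mtx"];T=c["pose"]
    v,u=np.indices(d.shape);P=np.stack([(u-K[0,2])/K[0,0]*d,(v-K[1,2])/K[1,1]*d,d],-1)
    return P@T[:3,:3].T+T[:3,3]
E
python3 - <<'E'
from h import *
np.set_printoptions(precision=4,suppress=True)
o=lambda c,f,b:((c[0]+.5)/f-.5+b[0],(c[1]+.5)/f-.5+b[1])
A=lambda c,z:ray("top",o(c,6,(95,155)),z)
B=lambda c,z:ray("top",o(c,5,(225,155)),z)
P={}
for k,c,z in [("white",(409,194),.056),("whiteh",(416,283),.03),("blue",(382,420),.056),("blueh",(426,494),.03),("jug",(170,340),.066),("jugh",(128,413),.04),("lip",(199,288),.063),("jar",(616,433),.075),("shk",(608,212),.066)]:
    P[k]=A(c,z);print(k,P[k])
C=[B(c,.018) for c in[(40,127),(518,47),(584,400),(98,483)]]
for c in C:print(c)
print("tray",np.mean(C,0),"yaw",np.degrees(np.arctan2(*-(( C[1]-C[2]+C[0]-C[3])[[1,0]]*[-1,-1]))),np.linalg.norm(C[0]-C[1]),np.linalg.norm(C[1]-C[2]))
for k,c in[("ws",(186,349)),("bs",(464,300))]:P[k]=B(c,.022);print(k,P[k])
for k in("white","blue","jug"):
    d=P[k+"h"]-P[k];print(k,"handle dir",np.degrees(np.arctan2(d[1],d[0])))
for n in("top","scene"):
    X=cloud(n,np.load(f"pics/{n}0.npy"));print(n)
    for k,lo in[("white",.048),("blue",.048),("jug",.058),("jar",.055),("shk",.06)]:
        m=(np.hypot(X[...,0]-P[k][0],X[...,1]-P[k][1])<.04)&(X[...,2]>lo)
        q=X[m];print(k,len(q),(q.min(0)+q.max(0))/2,q.max(0)-q.min(0),q[:,2].max())
    for k in("ws","bs"):
        m=(np.hypot(X[...,0]-P[k][0],X[...,1]-P[k][1])<.062)&(X[...,2]>.0155)
        q=X[m];print(k,(q.min(0)+q.max(0))/2,q.max(0)-q.min(0))
E
```

```text
white [0.5763 0.3322 0.056 ]
whiteh [0.5285 0.3311 0.03  ]
blue [0.4499 0.3415 0.056 ]
blueh [0.4098 0.3202 0.03  ]
jug [0.4913 0.4584 0.066 ]
jugh [0.4516 0.4869 0.04  ]
lip [0.5207 0.4448 0.063 ]
jar [0.4446 0.2094 0.075 ]
shk [0.5672 0.2192 0.066 ]
[0.6094 0.0998 0.018 ]
[ 0.6721 -0.2309  0.018 ]
[ 0.4289 -0.2756  0.018 ]
[0.3668 0.0545 0.018 ]
tray [ 0.5193 -0.088   0.018 ] yaw 10.516648549316265 0.33657897584514074 0.24721590267749743
ws [ 0.4583 -0.0036  0.022 ]
bs [ 0.4953 -0.193   0.022 ]
white handle dir -178.6895322394367
blue handle dir -152.02174382062248
jug handle dir 144.34110437561736
top
white 83 [0.5714 0.3318 0.056 ] [0.0641 0.0611 0.016 ] 0.06402169603029928
blue 88 [0.4472 0.3418 0.0561] [0.0627 0.0601 0.0157] 0.06389532165903256
jug 76 [0.4921 0.4592 0.0672] [0.0668 0.053  0.0177] 0.07608842195756838
jar 263 [0.4426 0.2069 0.0739] [0.0564 0.0569 0.0377] 0.09268539428172451
shk 219 [0.5657 0.2173 0.0778] [0.0534 0.0538 0.0324] 0.09401782851425988
ws [ 0.4565 -0.0042  0.0232] [0.1091 0.1094 0.0153]
bs [ 0.4927 -0.1934  0.0236] [0.1132 0.1136 0.0162]
scene
white 81 [0.5715 0.3318 0.0535] [0.0669 0.0629 0.0107] 0.0588719214628356
blue 81 [0.4484 0.3407 0.0537] [0.0634 0.0611 0.0111] 0.05925898936531315
jug 52 [0.4917 0.4575 0.0639] [0.0718 0.0539 0.0116] 0.06964398178604114
jar 224 [0.4456 0.2051 0.0718] [0.0568 0.0572 0.0335] 0.08854439862007013
shk 192 [0.5697 0.2118 0.0752] [0.053  0.0494 0.0303] 0.09036145082651703
ws [ 0.4563 -0.0047  0.0202] [0.1116 0.1128 0.0093]
bs [ 0.4912 -0.1931  0.0208] [0.1137 0.1134 0.0105]
```

```bash
cat > go.py <<'E'
# usage: go.py x y z psi : remaining travel in row units (full scales) in tool axes, at the final yaw
import sys
from h import *
x,y,z,p=map(float,sys.argv[1:]);s=r.get_state();c=s["tcp_pos"];w=s["eef_rot"][2]
d=np.array([x,y,z])-c;a=np.radians(w)
print("t %.1f tcp %s yaw %.1f F %s w %.4f"%(s["time_s"],c.round(4),w,s["contact_force"].round(1),s["gripper_width"]))
print("NOW-AXES x %.2f y %.2f z %.2f yaw %.2f"%((d[0]*np.cos(a)+d[1]*np.sin(a))/.025,(d[0]*np.sin(a)-d[1]*np.cos(a))/.025,-d[2]/.025,-((p-w+180)%360-180)/4))
E
python3 -m inch '[{"yaw":-1},{"yaw":-1},{"yaw":-1},{"yaw":-1},{"yaw":-1}]' 1 20
python3 -m inch '[{"yaw":-1},{"yaw":-1},{"yaw":-1},{"yaw":-1},{"yaw":-1}]'
python3 -m inch '[{"yaw":-1},{"yaw":-0.6}]'
python3 go.py .5715 .332 .14 30
```

```text
t 0.1 tcp [0.1895 0.6474 0.2367] yaw -16.3 F [ 0.9 -0.9 -0.5] w 0.0879
NOW-AXES x 18.21 y 7.81 z 3.87 yaw -11.58validation failed for argument at $[0]...
validation failed for argument at $[0]...
validation failed for argument at $[0]...
```

```bash

python3 -m inch '[{"x":0,"y":0,"z":0,"yaw":-1},{"x":0,"y":0,"z":0,"yaw":-1},{"x":0,"y":0,"z":0,"yaw":-1},{"x":0,"y":0,"z":0,"yaw":-1},{"x":0,"y":0,"z":0,"yaw":-1}]' 1 20
python3 -m inch '[{"x":0,"y":0,"z":0,"yaw":-1},{"x":0,"y":0,"z":0,"yaw":-1},{"x":0,"y":0,"z":0,"yaw":-1},{"x":0,"y":0,"z":0,"yaw":-1},{"x":0,"y":0,"z":0,"yaw":-1}]'
python3 go.py .5715 .332 .14 30
```

```text
time_s: 0.52
tcp_pos: [0.1892, 0.646, 0.2338]
eef_rot: [179.6, 0.1, 4.4]
contact_force: [-0.3, -0.5, -0.5]
gripper_width: 0.0872
time_s: 0.93
tcp_pos: [0.1888, 0.6446, 0.2308]
eef_rot: [179.4, 0.4, 25.4]
contact_force: [-0.7, -0.2, -0.1]
gripper_width: 0.0878
t 0.9 tcp [0.1888 0.6446 0.2308] yaw 25.4 F [-0.7 -0.2 -0.1] w 0.0878
NOW-AXES x 8.47 y 17.86 z 3.63 yaw -1.15
```

```bash

python3 -m inch '[{"x":0.47,"y":1,"z":0.15,"yaw":-1},{"x":0.47,"y":1,"z":0.15,"yaw":0},{"x":0.47,"y":1,"z":0.15,"yaw":0},{"x":0.47,"y":1,"z":0.15,"yaw":0},{"x":0.47,"y":1,"z":0.15,"yaw":0}]'
python3 -m inch '[{"x":0.47,"y":1,"z":0.15,"yaw":0},{"x":0.47,"y":1,"z":0.15,"yaw":0},{"x":0.47,"y":1,"z":0.15,"yaw":0},{"x":0.47,"y":1,"z":0.15,"yaw":0},{"x":0.47,"y":1,"z":0.15,"yaw":0}]'
python3 go.py .5715 .332 .14 30
```

```text
time_s: 1.35
tcp_pos: [0.2994, 0.5633, 0.2095]
eef_rot: [179.4, 0.6, 30.4]
contact_force: [0.3, 1.1, -0.3]
gripper_width: 0.0878
time_s: 1.77
tcp_pos: [0.4172, 0.4793, 0.1887]
eef_rot: [179.3, 0.8, 30.4]
contact_force: [-0.5, 0.8, -0.4]
gripper_width: 0.0877
t 1.8 tcp [0.4172 0.4793 0.1887] yaw 30.4 F [-0.5  0.8 -0.4] w 0.0877
NOW-AXES x 2.34 y 8.21 z 1.95 yaw 0.10
```

```bash

python3 -m inch '[{"x":0.3,"y":1,"z":0.2,"yaw":0},{"x":0.3,"y":1,"z":0.2,"yaw":0},{"x":0.3,"y":1,"z":0.2,"yaw":0},{"x":0.3,"y":1,"z":0.2,"yaw":0},{"x":0.3,"y":1,"z":0.2,"yaw":0}]'
python3 -m inch '[{"x":0.3,"y":1,"z":0.2,"yaw":0},{"x":0.3,"y":1,"z":0.2,"yaw":0},{"x":0.2,"y":0.6,"z":0.2,"yaw":0},{"x":0,"y":0,"z":0,"yaw":0}]'
python3 go.py .5715 .332 .031 30
```

```text
time_s: 2.18
tcp_pos: [0.517, 0.3844, 0.1617]
eef_rot: [179.2, 1.0, 30.4]
contact_force: [0.0, 0.2, -0.4]
gripper_width: 0.0877
time_s: 2.52
tcp_pos: [0.5707, 0.3308, 0.1433]
eef_rot: [179.1, 1.3, 30.1]
contact_force: [-0.4, -0.1, -0.1]
gripper_width: 0.0877
t 2.5 tcp [0.5707 0.3308 0.1433] yaw 30.1 F [-0.4 -0.1 -0.1] w 0.0877
NOW-AXES x 0.05 y -0.03 z 4.49 yaw 0.04
```

```bash
cat >> go.py <<'E'
from scipy.spatial.transform import Rotation as Ro
print("finger dir xy deg",np.degrees(Ro.from_euler("xyz",s["eef_rot"],degrees=True).apply([0,0,1])[:2]).round(2))
E
python3 -m inch '[{"x":0,"y":0,"z":1,"yaw":0},{"x":0,"y":0,"z":1,"yaw":0},{"x":0,"y":0,"z":1,"yaw":0},{"x":0,"y":0,"z":0.8,"yaw":0}]'
python3 go.py .5715 .332 .031 30
```

```text
time_s: 2.85
tcp_pos: [0.573, 0.3297, 0.05]
eef_rot: [179.2, 0.7, 30.0]
contact_force: [-1.0, -0.1, -0.1]
gripper_width: 0.0874
t 2.9 tcp [0.573  0.3297 0.05  ] yaw 30.0 F [-1.  -0.1 -0.1] w 0.0874
NOW-AXES x -0.01 y -0.11 z 0.76 yaw -0.01
finger dir xy deg [-0.27 -1.03]
```

```bash

python3 -m inch '[{"x":0,"y":-0.1,"z":0.5,"yaw":0},{"x":0,"y":0,"z":0.1,"yaw":0}]'
python3 -m inch '[{"x":0,"y":0,"z":0,"yaw":0},{"x":0,"y":0,"z":0,"yaw":0},{"x":0,"y":0,"z":0,"yaw":0}]' -1 15
python3 go.py .5715 .332 .031 30
```

```text
time_s: 3.02
tcp_pos: [0.5688, 0.3301, 0.0296]
eef_rot: [179.2, 1.2, 29.9]
contact_force: [-0.1, 0.0, -0.6]
gripper_width: 0.0877
time_s: 3.27
tcp_pos: [0.5679, 0.3307, 0.0294]
eef_rot: [179.1, 1.3, 30.0]
contact_force: [0.3, -0.7, -0.3]
gripper_width: 0.0729
t 3.3 tcp [0.5679 0.3307 0.0294] yaw 30.0 F [ 0.3 -0.7 -0.3] w 0.0729
NOW-AXES x 0.15 y 0.03 z -0.06 yaw 0.00
finger dir xy deg [-0.67 -1.39]
```

```bash

python3 -m inch '[{"x":0.1,"y":0,"z":0,"yaw":0},{"x":0,"y":0,"z":0,"yaw":0},{"x":0,"y":0,"z":0,"yaw":0},{"x":0,"y":0,"z":0,"yaw":0},{"x":0,"y":0,"z":0,"yaw":0}]' -1 20
python3 go.py .457 -.004 .15 30
```

```text
time_s: 3.68
tcp_pos: [0.5717, 0.3335, 0.0332]
eef_rot: [179.2, 1.0, 30.0]
contact_force: [0.3, 0.1, -1.3]
gripper_width: 0.0609
t 3.7 tcp [0.5717 0.3335 0.0332] yaw 30.0 F [ 0.3  0.1 -1.3] w 0.0609
NOW-AXES x -10.73 y 9.39 z -4.67 yaw 0.00
finger dir xy deg [-0.44 -1.16]
```

```bash

python3 -m inch '[{"x":0,"y":0,"z":-0.5,"yaw":0},{"x":0,"y":0,"z":-1,"yaw":0},{"x":0,"y":0,"z":-1,"yaw":0},{"x":0,"y":0,"z":-1,"yaw":0},{"x":-0.5,"y":0.5,"z":-0.6,"yaw":0}]'
python3 -m inch '[{"x":-1,"y":0.85,"z":-0.05,"yaw":0},{"x":-1,"y":0.85,"z":-0.05,"yaw":0},{"x":-1,"y":0.85,"z":-0.05,"yaw":0},{"x":-1,"y":0.85,"z":-0.05,"yaw":0},{"x":-1,"y":0.85,"z":-0.05,"yaw":0}]'
python3 go.py .457 -.004 .06 30
```

```text
time_s: 4.1
tcp_pos: [0.5661, 0.3181, 0.1377]
eef_rot: [179.1, 1.5, 30.0]
contact_force: [1.0, 0.7, 0.1]
gripper_width: 0.061
time_s: 4.52
tcp_pos: [0.5129, 0.1634, 0.158]
eef_rot: [179.2, 0.7, 30.4]
contact_force: [1.3, -0.4, -1.9]
gripper_width: 0.0611
t 4.5 tcp [0.5129 0.1634 0.158 ] yaw 30.4 F [ 1.3 -0.4 -1.9] w 0.0611
NOW-AXES x -5.31 y 4.65 z 3.92 yaw 0.09
finger dir xy deg [-0.17 -1.06]
```

```bash

python3 -m inch '[{"x":-1,"y":0.88,"z":0.3,"yaw":0},{"x":-1,"y":0.88,"z":0.3,"yaw":0},{"x":-1,"y":0.88,"z":0.3,"yaw":0},{"x":-1,"y":0.88,"z":0.3,"yaw":0},{"x":-0.7,"y":0.6,"z":0.3,"yaw":0}]'
python3 -m inch '[{"x":0,"y":0,"z":0.4,"yaw":0},{"x":0,"y":0,"z":0.3,"yaw":0},{"x":0,"y":0,"z":0.3,"yaw":0}]'
python3 go.py .457 -.004 .0442 30
```

```text
time_s: 4.93
tcp_pos: [0.461, 0.0079, 0.1296]
eef_rot: [179.1, 0.0, 30.5]
contact_force: [-0.1, 0.2, -1.6]
gripper_width: 0.0611
time_s: 5.18
tcp_pos: [0.4591, 0.0031, 0.1066]
eef_rot: [179.1, -0.2, 30.2]
contact_force: [0.6, 1.4, -1.5]
gripper_width: 0.0609
t 5.2 tcp [0.4591 0.0031 0.1066] yaw 30.2 F [ 0.6  1.4 -1.5] w 0.0609
NOW-AXES x -0.21 y 0.20 z 2.50 yaw 0.04
finger dir xy deg [ 0.59 -0.66]
```

```bash

python3 -m inch '[{"x":-0.1,"y":0.1,"z":0.6,"yaw":0},{"x":-0.1,"y":0.1,"z":0.6,"yaw":0},{"x":0,"y":0,"z":0.5,"yaw":0},{"x":0,"y":0,"z":0.3,"yaw":0},{"x":0,"y":0,"z":0.1,"yaw":0}]'
python3 go.py .457 -.004 .0442 30
```

```text
time_s: 5.6
tcp_pos: [0.4608, -0.0015, 0.0531]
eef_rot: [179.1, -0.4, 30.4]
contact_force: [0.8, -0.6, -1.3]
gripper_width: 0.0608
t 5.6 tcp [ 0.4608 -0.0015  0.0531] yaw 30.4 F [ 0.8 -0.6 -1.3] w 0.0608
NOW-AXES x -0.18 y 0.01 z 0.36 yaw 0.09
finger dir xy deg [ 0.83 -0.57]
```

```bash

python3 -m inch '[{"x":-0.18,"y":0,"z":0.1,"yaw":0},{"x":-0.05,"y":0,"z":0.1,"yaw":0},{"x":0,"y":0,"z":0.05,"yaw":0}]'
python3 go.py .457 -.004 .0442 30
```

```text
time_s: 5.85
tcp_pos: [0.4565, -0.0034, 0.0466]
eef_rot: [179.1, -0.4, 30.5]
contact_force: [-0.0, 0.6, -1.9]
gripper_width: 0.061
t 5.8 tcp [ 0.4565 -0.0034  0.0466] yaw 30.5 F [-0.   0.6 -1.9] w 0.0610
NOW-AXES x 0.00 y 0.03 z 0.10 yaw 0.12
finger dir xy deg [ 0.83 -0.59]
```

```bash

python3 -m inch '[{"x":0,"y":0,"z":0.05,"yaw":0},{"x":0,"y":0,"z":0.04,"yaw":0}]'
python3 go.py .457 -.004 .0442 30
```

```text
time_s: 6.02
tcp_pos: [0.457, -0.003, 0.0449]
eef_rot: [179.1, -0.5, 30.5]
contact_force: [-0.3, -0.4, -1.4]
gripper_width: 0.0606
t 6.0 tcp [ 0.457  -0.003   0.0449] yaw 30.5 F [-0.3 -0.4 -1.4] w 0.0606
NOW-AXES x -0.02 y 0.03 z 0.03 yaw 0.13
finger dir xy deg [ 0.91 -0.56]
```

```bash

python3 -m inch '[{"x":0,"y":0,"z":0.04,"yaw":0},{"x":0,"y":0,"z":0.03,"yaw":0}]'
python3 go.py .457 -.004 .0442 30
```

```text
time_s: 6.18
tcp_pos: [0.4576, -0.0028, 0.0436]
eef_rot: [179.0, -0.6, 30.5]
contact_force: [0.0, 0.7, -2.1]
gripper_width: 0.0606
t 6.2 tcp [ 0.4576 -0.0028  0.0436] yaw 30.5 F [ 0.   0.7 -2.1] w 0.0606
NOW-AXES x -0.05 y 0.03 z -0.02 yaw 0.13
finger dir xy deg [ 0.99 -0.53]
```

```bash

for i in 1 2; do python3 -m inch '[{"x":-0.03,"y":0,"z":0.04,"yaw":0},{"x":0,"y":0,"z":0.02,"yaw":0}]'; done
python3 go.py .457 -.004 .0442 30
```

```text
time_s: 6.35
tcp_pos: [0.4574, -0.0031, 0.0423]
eef_rot: [179.0, -0.6, 30.5]
contact_force: [0.7, 0.6, -0.4]
gripper_width: 0.0611
time_s: 6.52
tcp_pos: [0.4588, -0.0026, 0.0419]
eef_rot: [179.0, -0.9, 30.6]
contact_force: [-2.2, 2.0, 4.1]
gripper_width: 0.0611
t 6.5 tcp [ 0.4588 -0.0026  0.0419] yaw 30.6 F [-2.2  2.   4.1] w 0.0611
NOW-AXES x -0.09 y 0.01 z -0.09 yaw 0.14
finger dir xy deg [ 1.27 -0.42]
```

Contact: the vertical force rose from -2 to +4 N. I'll release and lift.

```bash

python3 -m inch '[{"x":0,"y":0,"z":0,"yaw":0},{"x":0,"y":0,"z":0,"yaw":0},{"x":0,"y":0,"z":0,"yaw":0},{"x":0,"y":0,"z":0,"yaw":0}]' 0.8
python3 -m inch '[{"x":0,"y":0,"z":-0.4,"yaw":0},{"x":0,"y":0,"z":-0.6,"yaw":0},{"x":0,"y":0,"z":-0.8,"yaw":0},{"x":0,"y":0,"z":-1,"yaw":0},{"x":0,"y":0,"z":-1,"yaw":0}]'
python3 go.py .448 .341 .14 28
```

```text
time_s: 6.85
tcp_pos: [0.4588, -0.0026, 0.0421]
eef_rot: [179.0, -0.9, 30.6]
contact_force: [-0.2, -0.5, -0.3]
gripper_width: 0.0775
time_s: 7.27
tcp_pos: [0.452, -0.004, 0.1345]
eef_rot: [179.1, -0.1, 30.5]
contact_force: [1.0, -0.3, 0.4]
gripper_width: 0.0792
t 7.3 tcp [ 0.452  -0.004   0.1345] yaw 30.5 F [ 1.  -0.3  0.4] w 0.0792
NOW-AXES x 6.86 y -11.97 z -0.22 yaw 0.62
finger dir xy deg [ 0.51 -0.73]
```

```bash

python3 -m inch '[{"x":0.57,"y":-1,"z":-0.05,"yaw":0.4},{"x":0.57,"y":-1,"z":-0.05,"yaw":0},{"x":0.57,"y":-1,"z":-0.05,"yaw":0},{"x":0.57,"y":-1,"z":0,"yaw":0},{"x":0.57,"y":-1,"z":0,"yaw":0}]' 1
python3 -m inch '[{"x":0.57,"y":-1,"z":0,"yaw":0},{"x":0.57,"y":-1,"z":0,"yaw":0},{"x":0.57,"y":-1,"z":0,"yaw":0},{"x":0.57,"y":-1,"z":0,"yaw":0},{"x":0.4,"y":-0.7,"z":0,"yaw":0}]'
python3 go.py .448 .341 .0285 28
```

```text
time_s: 7.68
tcp_pos: [0.4553, 0.1415, 0.1436]
eef_rot: [179.1, -0.7, 28.3]
contact_force: [0.6, -1.7, 0.5]
gripper_width: 0.0879
time_s: 8.1
tcp_pos: [0.4571, 0.2841, 0.1426]
eef_rot: [179.1, -0.7, 28.4]
contact_force: [0.9, 0.2, 0.2]
gripper_width: 0.0877
t 8.1 tcp [0.4571 0.2841 0.1426] yaw 28.4 F [0.9 0.2 0.2] w 0.0877
NOW-AXES x 0.76 y -2.17 z 4.56 yaw 0.10
finger dir xy deg [ 1.05 -0.47]
```

```bash

python3 -m inch '[{"x":0.35,"y":-1,"z":0.2,"yaw":0},{"x":0.35,"y":-0.8,"z":0.3,"yaw":0},{"x":0,"y":-0.2,"z":0.5,"yaw":0},{"x":0,"y":0,"z":0.5,"yaw":0}]'
python3 go.py .448 .341 .0285 28
```

```text
time_s: 8.43
tcp_pos: [0.4498, 0.3446, 0.1049]
eef_rot: [179.2, -1.0, 28.6]
contact_force: [0.1, -1.4, -0.8]
gripper_width: 0.0876
t 8.4 tcp [0.4498 0.3446 0.1049] yaw 28.6 F [ 0.1 -1.4 -0.8] w 0.0876
NOW-AXES x -0.13 y 0.09 z 3.06 yaw 0.16
finger dir xy deg [ 1.25 -0.28]
```

```bash

python3 -m inch '[{"x":-0.1,"y":0.05,"z":0.8,"yaw":0},{"x":0,"y":0,"z":0.8,"yaw":0},{"x":0,"y":0,"z":0.7,"yaw":0},{"x":0,"y":0,"z":0.4,"yaw":0},{"x":0,"y":0,"z":0.1,"yaw":0}]'
python3 go.py .448 .341 .0285 28
```

```text
time_s: 8.85
tcp_pos: [0.4483, 0.3421, 0.0292]
eef_rot: [179.1, -0.8, 28.7]
contact_force: [-1.2, 0.1, 0.2]
gripper_width: 0.0878
t 8.8 tcp [0.4483 0.3421 0.0292] yaw 28.7 F [-1.2  0.1  0.2] w 0.0878
NOW-AXES x -0.03 y 0.03 z 0.03 yaw 0.19
finger dir xy deg [ 1.13 -0.44]
```

```bash

python3 -m inch '[{"x":0,"y":0,"z":0,"yaw":0},{"x":0,"y":0,"z":0,"yaw":0},{"x":0,"y":0,"z":0,"yaw":0},{"x":0,"y":0,"z":0,"yaw":0},{"x":0,"y":0,"z":0,"yaw":0}]' -1 20
python3 -m inch '[{"x":0,"y":0,"z":0,"yaw":0},{"x":0,"y":0,"z":0,"yaw":0},{"x":0,"y":0,"z":0,"yaw":0}]'
python3 -m inch '[{"x":0,"y":0,"z":-0.6,"yaw":0},{"x":0,"y":0,"z":-1,"yaw":0},{"x":0,"y":0,"z":-1,"yaw":0},{"x":0,"y":0,"z":-1,"yaw":0},{"x":0,"y":0,"z":-0.9,"yaw":0}]'
python3 go.py .493 -.193 .15 28.6
```

```text
time_s: 9.27
tcp_pos: [0.4487, 0.3422, 0.0302]
eef_rot: [179.0, -0.8, 28.7]
contact_force: [-0.1, 0.4, -1.3]
gripper_width: 0.06
time_s: 9.52
tcp_pos: [0.4489, 0.3426, 0.0314]
eef_rot: [179.1, -0.9, 28.7]
contact_force: [-1.0, -0.4, -1.6]
gripper_width: 0.0595
time_s: 9.93
tcp_pos: [0.4436, 0.3394, 0.142]
eef_rot: [178.8, -0.2, 28.6]
contact_force: [-1.0, -0.6, -1.7]
gripper_width: 0.0598
t 9.9 tcp [0.4436 0.3394 0.142 ] yaw 28.6 F [-1.  -0.6 -1.7] w 0.0598
NOW-AXES x -8.47 y 19.64 z -0.32 yaw 0.01
finger dir xy deg [ 0.72 -0.95]
```

```bash

python3 -m inch '[{"x":-0.43,"y":1,"z":-0.1,"yaw":0},{"x":-0.43,"y":1,"z":-0.1,"yaw":0},{"x":-0.43,"y":1,"z":-0.1,"yaw":0},{"x":-0.43,"y":1,"z":-0.1,"yaw":0},{"x":-0.43,"y":1,"z":-0.1,"yaw":0}]'
python3 -m inch '[{"x":-0.43,"y":1,"z":-0.1,"yaw":0},{"x":-0.43,"y":1,"z":-0.1,"yaw":0},{"x":-0.43,"y":1,"z":0,"yaw":0},{"x":-0.43,"y":1,"z":0,"yaw":0},{"x":-0.43,"y":1,"z":0,"yaw":0}]'
python3 -m inch '[{"x":-0.43,"y":1,"z":0,"yaw":0},{"x":-0.43,"y":1,"z":0,"yaw":0},{"x":-0.43,"y":1,"z":0,"yaw":0},{"x":-0.43,"y":1,"z":0,"yaw":0},{"x":-0.43,"y":1,"z":0,"yaw":0}]'
python3 go.py .493 -.193 .06 28.6
```

```text
time_s: 10.35
tcp_pos: [0.4585, 0.2068, 0.1633]
eef_rot: [179.1, -0.9, 29.1]
contact_force: [0.1, 0.4, -1.4]
gripper_width: 0.0599
time_s: 10.77
tcp_pos: [0.4708, 0.0648, 0.1712]
eef_rot: [179.1, -1.0, 29.1]
contact_force: [1.3, -0.5, -1.7]
gripper_width: 0.0595
time_s: 11.18
tcp_pos: [0.4831, -0.0774, 0.1731]
eef_rot: [179.2, -1.1, 29.2]
contact_force: [0.4, -0.2, -2.0]
gripper_width: 0.0596
t 11.2 tcp [ 0.4831 -0.0774  0.1731] yaw 29.2 F [ 0.4 -0.2 -2. ] w 0.0596
NOW-AXES x -1.91 y 4.23 z 4.52 yaw 0.14
finger dir xy deg [ 1.41 -0.17]
```

```bash

python3 -m inch '[{"x":-0.45,"y":1,"z":0.3,"yaw":0},{"x":-0.45,"y":1,"z":0.4,"yaw":0},{"x":-0.45,"y":1,"z":0.5,"yaw":0},{"x":-0.3,"y":0.6,"z":0.5,"yaw":0},{"x":0,"y":0,"z":0.5,"yaw":0}]'
python3 -m inch '[{"x":0,"y":0,"z":0.6,"yaw":0},{"x":0,"y":0,"z":0.6,"yaw":0},{"x":0,"y":0,"z":0.4,"yaw":0},{"x":0,"y":0,"z":0.2,"yaw":0}]'
python3 go.py .493 -.193 .042 28.6
```

```text
time_s: 11.6
tcp_pos: [0.4938, -0.1852, 0.1203]
eef_rot: [178.9, -1.5, 29.0]
contact_force: [-0.0, -0.0, -1.4]
gripper_width: 0.0598
time_s: 11.93
tcp_pos: [0.4933, -0.188, 0.0718]
eef_rot: [179.0, -1.4, 28.7]
contact_force: [-0.1, -0.1, -1.8]
gripper_width: 0.0598
t 11.9 tcp [ 0.4933 -0.188   0.0718] yaw 28.7 F [-0.1 -0.1 -1.8] w 0.0598
NOW-AXES x -0.11 y 0.17 z 1.19 yaw 0.02
finger dir xy deg [ 1.74 -0.15]
```

```bash

python3 -m inch '[{"x":-0.1,"y":0.15,"z":0.4,"yaw":0},{"x":0,"y":0.05,"z":0.4,"yaw":0},{"x":0,"y":0,"z":0.2,"yaw":0},{"x":0,"y":0,"z":0.1,"yaw":0}]'
python3 go.py .493 -.193 .042 28.6
```

```text
time_s: 12.27
tcp_pos: [0.4944, -0.1941, 0.042]
eef_rot: [179.0, -1.4, 28.7]
contact_force: [-0.1, 0.8, -1.6]
gripper_width: 0.0592
t 12.3 tcp [ 0.4944 -0.1941  0.042 ] yaw 28.7 F [-0.1  0.8 -1.6] w 0.0592
NOW-AXES x -0.03 y -0.07 z 0.00 yaw 0.03
finger dir xy deg [ 1.74 -0.15]
```

```bash

python3 -m inch '[{"x":-0.03,"y":-0.04,"z":0.04,"yaw":0},{"x":0,"y":0,"z":0.03,"yaw":0}]'
python3 -m inch '[{"x":0,"y":0,"z":0.02,"yaw":0},{"x":0,"y":0,"z":0.02,"yaw":0}]'
python3 go.py .493 -.193 .042 28.6
```

```text
time_s: 12.43
tcp_pos: [0.4949, -0.1937, 0.041]
eef_rot: [178.9, -1.5, 28.8]
contact_force: [-5.9, 2.6, 15.7]
gripper_width: 0.0597
time_s: 12.6
tcp_pos: [0.4948, -0.1936, 0.0411]
eef_rot: [178.9, -1.5, 28.8]
contact_force: [-1.2, -1.3, 1.8]
gripper_width: 0.0597
t 12.6 tcp [ 0.4948 -0.1936  0.0411] yaw 28.8 F [-1.2 -1.3  1.8] w 0.0597
NOW-AXES x -0.05 y -0.06 z -0.04 yaw 0.05
finger dir xy deg [ 1.88 -0.21]
```

```bash

python3 -m inch '[{"x":0,"y":0,"z":0,"yaw":0},{"x":0,"y":0,"z":0,"yaw":0},{"x":0,"y":0,"z":0,"yaw":0},{"x":0,"y":0,"z":0,"yaw":0}]' 0.8
python3 -m inch '[{"x":0,"y":0,"z":-0.4,"yaw":0},{"x":0,"y":0,"z":-0.7,"yaw":0},{"x":0,"y":0,"z":-1,"yaw":0},{"x":0,"y":0,"z":-1,"yaw":0},{"x":0,"y":0,"z":-1,"yaw":0}]'
python3 -m inch '[{"x":0.2,"y":-1,"z":-0.2,"yaw":0.9},{"x":0.2,"y":-1,"z":-0.1,"yaw":0.9},{"x":0.2,"y":-1,"z":0,"yaw":0.9},{"x":0.2,"y":-1,"z":0,"yaw":0.9},{"x":0.2,"y":-1,"z":0,"yaw":0.9}]' 1
python3 -m inch '[{"x":0.1,"y":-1,"z":0,"yaw":0.9},{"x":0,"y":-1,"z":0,"yaw":0.9},{"x":0,"y":-1,"z":0,"yaw":0.9},{"x":0,"y":-1,"z":0,"yaw":0.9},{"x":0,"y":-1,"z":0,"yaw":0.9}]'
python3 go.py .492 .4585 .14 -36
```

```text
time_s: 12.93
tcp_pos: [0.4959, -0.1934, 0.0422]
eef_rot: [178.8, -1.7, 28.8]
contact_force: [-0.4, -0.2, 0.1]
gripper_width: 0.0773
time_s: 13.35
tcp_pos: [0.4885, -0.1927, 0.1451]
eef_rot: [179.2, -1.1, 28.8]
contact_force: [0.6, 0.7, 0.1]
gripper_width: 0.0787
time_s: 13.77
tcp_pos: [0.4695, -0.0676, 0.1633]
eef_rot: [179.4, -2.3, 9.8]
contact_force: [-0.4, 1.2, 0.0]
gripper_width: 0.0871
time_s: 14.18
tcp_pos: [0.4656, 0.0631, 0.1682]
eef_rot: [-179.6, -2.6, -9.2]
contact_force: [0.2, -0.7, 0.6]
gripper_width: 0.0876
t 14.2 tcp [0.4656 0.0631 0.1682] yaw -9.2 F [ 0.2 -0.7  0.6] w 0.0876
NOW-AXES x -1.47 y -15.78 z 1.13 yaw 6.71
finger dir xy deg [ 2.67 -0.04]
```

```bash

python3 -m inch '[{"x":-0.2,"y":-1,"z":0.1,"yaw":0.9},{"x":-0.3,"y":-1,"z":0.1,"yaw":0.9},{"x":-0.4,"y":-1,"z":0.1,"yaw":0.9},{"x":-0.5,"y":-1,"z":0.1,"yaw":0.9},{"x":-0.5,"y":-1,"z":0.1,"yaw":0.9}]'
python3 -m inch '[{"x":-0.5,"y":-1,"z":0.1,"yaw":0.9},{"x":-0.5,"y":-1,"z":0.1,"yaw":0.8},{"x":-0.5,"y":-1,"z":0.1,"yaw":0},{"x":-0.5,"y":-1,"z":0.1,"yaw":0},{"x":-0.5,"y":-1,"z":0.1,"yaw":0}]'
python3 go.py .492 .4585 .034 -36
```

```text
time_s: 14.6
tcp_pos: [0.4567, 0.2041, 0.1607]
eef_rot: [-178.4, -2.6, -28.1]
contact_force: [0.9, -0.7, 0.7]
gripper_width: 0.0874
time_s: 15.02
tcp_pos: [0.4718, 0.3503, 0.1543]
eef_rot: [-177.8, -2.4, -35.4]
contact_force: [0.9, 0.3, -0.3]
gripper_width: 0.0874
t 15.0 tcp [0.4718 0.3503 0.1543] yaw -35.4 F [ 0.9  0.3 -0.3] w 0.0874
NOW-AXES x -1.85 y -4.00 z 4.81 yaw 0.14
finger dir xy deg [3.18 0.41]
```

```bash

python3 -m inch '[{"x":-0.45,"y":-1,"z":0.3,"yaw":0},{"x":-0.45,"y":-1,"z":0.3,"yaw":0},{"x":-0.45,"y":-1,"z":0.4,"yaw":0},{"x":-0.3,"y":-0.5,"z":0.4,"yaw":0},{"x":0,"y":0,"z":0.3,"yaw":0}]'
python3 go.py .492 .4585 .034 -36
```

```text
time_s: 15.43
tcp_pos: [0.493, 0.4573, 0.1177]
eef_rot: [-177.4, -2.4, -35.2]
contact_force: [-0.5, 0.7, -0.4]
gripper_width: 0.0877
t 15.4 tcp [0.493  0.4573 0.1177] yaw -35.2 F [-0.5  0.7 -0.4] w 0.0877
NOW-AXES x -0.06 y -0.02 z 3.35 yaw 0.19
finger dir xy deg [3.48 0.75]
```

```bash

python3 -m inch '[{"x":-0.1,"y":0.05,"z":0.8,"yaw":0.1},{"x":-0.1,"y":0.05,"z":0.8,"yaw":0},{"x":0,"y":0,"z":0.8,"yaw":0},{"x":0,"y":0,"z":0.5,"yaw":0},{"x":0,"y":0,"z":0.2,"yaw":0}]'
python3 go.py .492 .4585 .034 -36
```

```text
time_s: 15.85
tcp_pos: [0.4921, 0.4597, 0.0397]
eef_rot: [-177.2, -2.4, -35.6]
contact_force: [-0.3, -0.2, 1.2]
gripper_width: 0.0877
t 15.8 tcp [0.4921 0.4597 0.0397] yaw -35.6 F [-0.3 -0.2  1.2] w 0.0877
NOW-AXES x 0.02 y 0.04 z 0.23 yaw 0.11
finger dir xy deg [3.55 0.84]
```

```bash

python3 -m inch '[{"x":0,"y":0,"z":-1,"yaw":0},{"x":0,"y":0,"z":-1,"yaw":0},{"x":0,"y":0,"z":-1,"yaw":0},{"x":0,"y":0,"z":-1,"yaw":0},{"x":0,"y":0,"z":-1,"yaw":0}]'
python3 -m inch '[{"x":0,"y":0,"z":-1,"yaw":0},{"x":0,"y":0,"z":-1,"yaw":0},{"x":0,"y":0,"z":-1,"yaw":0},{"x":0,"y":0,"z":-1,"yaw":0},{"x":0,"y":0,"z":-1,"yaw":0}]'
python3 go.py .492 .4585 .034 -36
python3 -m inch '[{"x":0,"y":0,"z":0,"yaw":0},{"x":0,"y":0,"z":0,"yaw":0},{"x":0,"y":0,"z":0,"yaw":0},{"x":0,"y":0,"z":0,"yaw":0},{"x":0,"y":0,"z":0,"yaw":0}]'
python3 go.py .492 .4585 .034 -36
```

```text
time_s: 16.27
tcp_pos: [0.4817, 0.4511, 0.1624]
eef_rot: [-178.3, -2.4, -35.7]
contact_force: [0.2, 0.9, -0.0]
gripper_width: 0.0877
time_s: 16.68
tcp_pos: [0.474, 0.4471, 0.2999]
eef_rot: [-178.0, -2.4, -35.8]
contact_force: [0.2, 1.3, -0.2]
gripper_width: 0.0877
t 16.7 tcp [0.474  0.4471 0.2999] yaw -35.8 F [ 0.2  1.3 -0.2] w 0.0877
NOW-AXES x 0.32 y -0.79 z 10.64 yaw 0.06
finger dir xy deg [3.12 0.2 ]
time_s: 17.1
tcp_pos: [0.4752, 0.4464, 0.3117]
eef_rot: [-177.2, -2.4, -35.8]
contact_force: [0.6, 0.6, -0.3]
gripper_width: 0.0876
t 17.1 tcp [0.4752 0.4464 0.3117] yaw -35.8 F [ 0.6  0.6 -0.3] w 0.0876
NOW-AXES x 0.26 y -0.79 z 11.11 yaw 0.04
finger dir xy deg [3.62 0.88]
```

```bash

python3 -m inch '[{"x":0,"y":0,"z":0,"yaw":0},{"x":0,"y":0,"z":0,"yaw":0},{"x":0,"y":0,"z":0,"yaw":0},{"x":0,"y":0,"z":0,"yaw":0},{"x":0,"y":0,"z":0,"yaw":0}]'
python3 go.py .492 .4585 .034 -36
python3 -c "
from h import *
print(r.get_state()['joints'])"
python3 -m inch '[{"x":1,"y":-1,"z":0,"yaw":0},{"x":1,"y":-1,"z":0,"yaw":0},{"x":1,"y":-1,"z":0,"yaw":0},{"x":1,"y":-0.5,"z":0,"yaw":0},{"x":0,"y":0,"z":0,"yaw":0}]'
python3 -m inch '[{"x":0,"y":0,"z":0,"yaw":0},{"x":0,"y":0,"z":0,"yaw":0},{"x":0,"y":0,"z":0,"yaw":0},{"x":0,"y":0,"z":0,"yaw":0},{"x":0,"y":0,"z":0,"yaw":0}]'
python3 go.py .492 .4585 .034 -36
```

```text
time_s: 17.52
tcp_pos: [0.4746, 0.4454, 0.3082]
eef_rot: [-177.5, -2.4, -35.8]
contact_force: [0.3, 0.3, 0.3]
gripper_width: 0.0874
t 17.5 tcp [0.4746 0.4454 0.3082] yaw -35.8 F [0.3 0.3 0.3] w 0.0874
NOW-AXES x 0.26 y -0.83 z 10.97 yaw 0.04
finger dir xy deg [3.43 0.6 ]
[ 61.92661591  14.56622358   0.1016675    2.86771465 -73.40644941
  -8.47045614]
time_s: 17.93
tcp_pos: [0.6096, 0.4588, 0.3153]
eef_rot: [-177.6, -2.4, -35.5]
contact_force: [-1.6, -0.3, -1.2]
gripper_width: 0.0876
time_s: 18.35
tcp_pos: [0.6091, 0.4585, 0.3128]
eef_rot: [-177.8, -2.4, -35.6]
contact_force: [-0.5, 1.0, 0.6]
gripper_width: 0.0875
t 18.4 tcp [0.6091 0.4585 0.3128] yaw -35.6 F [-0.5  1.   0.6] w 0.0875
NOW-AXES x -3.81 y 2.73 z 11.15 yaw 0.11
finger dir xy deg [3.2  0.39]
```

```bash
Z='{"x":0,"y":0,"z":0,"yaw":0}'
python3 -m inch '[{"x":1,"y":0.6,"z":0,"yaw":0},{"x":1,"y":0.6,"z":0,"yaw":0},{"x":1,"y":0.6,"z":0,"yaw":0},{"x":1,"y":0.6,"z":0,"yaw":0},{"x":1,"y":0.6,"z":0,"yaw":0}]'
python3 -m inch '[{"x":1,"y":0.6,"z":0,"yaw":0},{"x":1,"y":0.6,"z":0,"yaw":0},{"x":1,"y":0.6,"z":0,"yaw":0},{"x":0,"y":0,"z":0,"yaw":0},{"x":0,"y":0,"z":0,"yaw":0}]'
python3 go.py .492 .4585 .034 -36
python3 -m inch '[{"x":0,"y":0,"z":0,"yaw":0},{"x":0,"y":0,"z":0,"yaw":0},{"x":0,"y":0,"z":0,"yaw":0},{"x":0,"y":0,"z":0,"yaw":0},{"x":0,"y":0,"z":0,"yaw":0}]'
python3 -m inch '[{"x":0,"y":0,"z":0,"yaw":0},{"x":0,"y":0,"z":0,"yaw":0},{"x":0,"y":0,"z":0,"yaw":0},{"x":0,"y":0,"z":0,"yaw":0},{"x":0,"y":0,"z":0,"yaw":0}]'
python3 go.py .492 .4585 .034 -36
```

```text
time_s: 18.77
tcp_pos: [0.6628, 0.3289, 0.3168]
eef_rot: [-177.6, -2.4, -34.8]
contact_force: [-0.0, 0.2, -0.3]
gripper_width: 0.0875
time_s: 19.18
tcp_pos: [0.6989, 0.2418, 0.3228]
eef_rot: [-177.4, -2.5, -34.8]
contact_force: [-0.8, -0.5, 0.7]
gripper_width: 0.0874
t 19.2 tcp [0.6989 0.2418 0.3228] yaw -34.8 F [-0.8 -0.5  0.7] w 0.0874
NOW-AXES x -11.74 y -2.39 z 11.55 yaw 0.30
finger dir xy deg [3.54 0.73]
time_s: 19.6
tcp_pos: [0.6969, 0.2451, 0.3244]
eef_rot: [-177.3, -2.5, -34.6]
contact_force: [0.3, 0.0, 0.2]
gripper_width: 0.0878
time_s: 20.02
tcp_pos: [0.6962, 0.2472, 0.3239]
eef_rot: [-177.3, -2.5, -34.5]
contact_force: [0.7, -0.1, 0.8]
gripper_width: 0.0876
t 20.0 tcp [0.6962 0.2472 0.3239] yaw -34.5 F [ 0.7 -0.1  0.8] w 0.0876
NOW-AXES x -11.52 y -2.35 z 11.60 yaw 0.39
finger dir xy deg [3.6  0.82]
```

```bash

python3 -m inch '[{"x":0,"y":0,"z":0,"yaw":1},{"x":0,"y":0,"z":0,"yaw":1},{"x":0,"y":0,"z":0,"yaw":1},{"x":0,"y":0,"z":0,"yaw":1},{"x":0,"y":0,"z":0,"yaw":1}]'
python3 go.py .492 .4585 .034 -36
python3 -m inch '[{"x":0,"y":0,"z":0,"yaw":-1},{"x":0,"y":0,"z":0,"yaw":-1},{"x":0,"y":0,"z":0,"yaw":-1},{"x":0,"y":0,"z":0,"yaw":-1},{"x":0,"y":0,"z":0,"yaw":-1}]'
python3 go.py .492 .4585 .034 -36
python3 -m inch '[{"x":0,"y":0,"z":1,"yaw":0},{"x":0,"y":0,"z":1,"yaw":0},{"x":0,"y":0,"z":1,"yaw":0},{"x":0,"y":0,"z":1,"yaw":0},{"x":0,"y":0,"z":0,"yaw":0}]'
python3 go.py .492 .4585 .034 -36
python3 -m inch '[{"x":0,"y":0,"z":0,"yaw":1},{"x":0,"y":0,"z":0,"yaw":-1},{"x":0,"y":0,"z":0,"yaw":1},{"x":0,"y":0,"z":0,"yaw":-1},{"x":0,"y":0,"z":0,"yaw":0}]'
python3 go.py .492 .4585 .034 -36
```

```text
time_s: 20.43
tcp_pos: [0.6964, 0.2469, 0.3236]
eef_rot: [-176.6, -1.4, -55.2]
contact_force: [-0.5, -0.4, -0.3]
gripper_width: 0.0879
t 20.4 tcp [0.6964 0.2469 0.3236] yaw -55.2 F [-0.5 -0.4 -0.3] w 0.0879
NOW-AXES x -11.62 y 1.88 z 11.58 yaw -4.80
finger dir xy deg [3.57 0.81]
time_s: 20.85
tcp_pos: [0.6966, 0.2463, 0.3232]
eef_rot: [-177.3, -2.5, -34.9]
contact_force: [0.5, 0.2, -0.6]
gripper_width: 0.0878
t 20.9 tcp [0.6966 0.2463 0.3232] yaw -34.9 F [ 0.5  0.2 -0.6] w 0.0878
NOW-AXES x -11.57 y -2.28 z 11.57 yaw 0.27
finger dir xy deg [3.55 0.79]
time_s: 21.27
tcp_pos: [0.7046, 0.2478, 0.2231]
eef_rot: [-177.0, -2.6, -34.7]
contact_force: [-0.2, 0.0, -1.3]
gripper_width: 0.0876
t 21.3 tcp [0.7046 0.2478 0.2231] yaw -34.7 F [-0.2  0.  -1.3] w 0.0876
NOW-AXES x -11.79 y -2.10 z 7.57 yaw 0.34
finger dir xy deg [3.87 0.97]
time_s: 21.68
tcp_pos: [0.7054, 0.247, 0.2263]
eef_rot: [-177.1, -2.7, -34.8]
contact_force: [0.4, -0.6, -0.4]
gripper_width: 0.0877
t 21.7 tcp [0.7054 0.247  0.2263] yaw -34.8 F [ 0.4 -0.6 -0.4] w 0.0877
NOW-AXES x -11.84 y -2.07 z 7.69 yaw 0.30
finger dir xy deg [3.86 0.83]
```

```bash

python3 -m inch '[{"x":-0.7,"y":1,"z":0,"yaw":0},{"x":-0.7,"y":1,"z":0,"yaw":0},{"x":-0.7,"y":1,"z":0,"yaw":0},{"x":-0.7,"y":1,"z":0,"yaw":0},{"x":-0.7,"y":1,"z":0,"yaw":0}]'
python3 go.py .492 .4585 .034 -36 | tail -1
python3 -m inch '[{"x":0,"y":0,"z":0,"yaw":0},{"x":0,"y":0,"z":0,"yaw":0},{"x":0,"y":0,"z":0,"yaw":0},{"x":0,"y":0,"z":0,"yaw":0}]'
python3 go.py .492 .4585 .034 -36| tail -1
python3 -m inch '[{"x":0.7,"y":-1,"z":0,"yaw":0},{"x":0.7,"y":-1,"z":0,"yaw":0},{"x":0.7,"y":-1,"z":0,"yaw":0},{"x":0.7,"y":-1,"z":0,"yaw":0},{"x":0.7,"y":-1,"z":0,"yaw":0}]'
python3 go.py .492 .4585 .034 -36| tail -1
python3 -m inch '[{"x":0,"y":0,"z":0,"yaw":0},{"x":0,"y":0,"z":0,"yaw":0},{"x":0,"y":0,"z":0,"yaw":0},{"x":0,"y":0,"z":0,"yaw":0}]'
python3 go.py .492 .4585 .034 -36
```

```text
time_s: 22.1
tcp_pos: [0.564, 0.1946, 0.2177]
eef_rot: [-176.9, -2.9, -35.3]
contact_force: [0.2, 0.5, 1.0]
gripper_width: 0.0874
finger dir xy deg [4.13 0.82]
time_s: 22.43
tcp_pos: [0.5604, 0.193, 0.2233]
eef_rot: [-176.6, -3.0, -35.6]
contact_force: [0.1, -0.2, -0.3]
gripper_width: 0.0874
finger dir xy deg [4.37 1.03]
time_s: 22.85
tcp_pos: [0.709, 0.2452, 0.2384]
eef_rot: [-176.5, -3.0, -35.7]
contact_force: [0.6, 0.8, 0.2]
gripper_width: 0.0877
finger dir xy deg [4.49 1.13]
time_s: 23.18
tcp_pos: [0.7168, 0.2468, 0.2327]
eef_rot: [-176.7, -3.0, -35.9]
contact_force: [-0.6, 0.2, -0.1]
gripper_width: 0.0876
t 23.2 tcp [0.7168 0.2468 0.2327] yaw -35.9 F [-0.6  0.2 -0.1] w 0.0876
NOW-AXES x -12.25 y -1.59 z 7.95 yaw 0.03
finger dir xy deg [4.33 0.91]
```

```bash

python3 -m inch '[{"x":-0.33,"y":1,"z":0,"yaw":0},{"x":-0.33,"y":1,"z":0,"yaw":0},{"x":-0.33,"y":1,"z":0,"yaw":0},{"x":-0.33,"y":1,"z":0,"yaw":0},{"x":-0.33,"y":1,"z":0,"yaw":0}]'
python3 -m inch '[{"x":-0.33,"y":1,"z":0,"yaw":0},{"x":-0.33,"y":1,"z":0,"yaw":0},{"x":-0.33,"y":1,"z":0,"yaw":0},{"x":-0.33,"y":1,"z":0,"yaw":0},{"x":-0.33,"y":1,"z":0,"yaw":0}]'
python3 go.py .40 0 .23 -36
python3 -m inch '[{"x":-0.4,"y":1,"z":0,"yaw":0},{"x":-0.4,"y":1,"z":0,"yaw":0},{"x":-0.4,"y":0.6,"z":0,"yaw":0}]'
python3 go.py .37 0 .23 -36
python3 -c "
from h import *
print(r.get_state()['joints'])"
```

```text
time_s: 23.6
tcp_pos: [0.6073, 0.1685, 0.2207]
eef_rot: [-176.8, -3.0, -35.8]
contact_force: [1.2, -0.3, 0.7]
gripper_width: 0.0875
time_s: 24.02
tcp_pos: [0.4925, 0.0861, 0.2131]
eef_rot: [-176.6, -3.1, -35.8]
contact_force: [-0.2, -0.7, 0.4]
gripper_width: 0.0874
t 24.0 tcp [0.4925 0.0861 0.2131] yaw -35.8 F [-0.2 -0.7  0.4] w 0.0874
NOW-AXES x -0.99 y 4.96 z -0.68 yaw 0.05
finger dir xy deg [4.49 0.99]
time_s: 24.27
tcp_pos: [0.4246, 0.047, 0.208]
eef_rot: [-176.4, -3.1, -35.8]
contact_force: [0.4, 0.1, -0.1]
gripper_width: 0.0879
t 24.3 tcp [0.4246 0.047  0.208 ] yaw -35.8 F [ 0.4  0.1 -0.1] w 0.0879
NOW-AXES x -0.67 y 2.80 z -0.88 yaw 0.05
finger dir xy deg [4.63 1.09]
[ 34.65669361  -5.57458586 -35.29456142   2.09527807 -55.86151846
  18.51346772]
```

```bash

python3 -m inch '[{"x":-0.6,"y":0.6,"z":0,"yaw":0},{"x":-0.6,"y":0.6,"z":0,"yaw":0},{"x":-0.6,"y":0.6,"z":0,"yaw":0}]'
python3 -c "
from h import *
print(r.get_state()['joints'])"
python3 -m inch '[{"x":-0.6,"y":0.6,"z":0,"yaw":0},{"x":-0.6,"y":0.6,"z":0,"yaw":0}]'
python3 go.py .33 0 .23 -36
python3 -c "
from h import *
print(r.get_state()['joints'])"
```

```text
time_s: 24.52
tcp_pos: [0.3579, 0.0339, 0.203]
eef_rot: [-176.2, -3.2, -36.0]
contact_force: [-0.9, 0.4, 0.2]
gripper_width: 0.0874
[ 40.29934919 -13.95523805 -42.51368579   2.6123525  -56.99391624
  12.5117476 ]
time_s: 24.68
tcp_pos: [0.3135, 0.0255, 0.1991]
eef_rot: [-176.0, -3.2, -36.0]
contact_force: [-0.8, 0.6, 0.4]
gripper_width: 0.0876
t 24.7 tcp [0.3135 0.0255 0.1991] yaw -36.0 F [-0.8  0.6  0.4] w 0.0876
NOW-AXES x 1.13 y 0.44 z -1.24 yaw -0.01
finger dir xy deg [4.92 1.31]
[ 46.14808969 -20.6437031  -47.07187044   3.07565289 -59.24030966
   6.44197749]
```

```bash

python3 -m inch '[{"x":1,"y":-1,"z":-0.3,"yaw":0},{"x":1,"y":-1,"z":-0.3,"yaw":0},{"x":1,"y":-1,"z":-0.3,"yaw":0},{"x":1,"y":-1,"z":0,"yaw":0},{"x":1,"y":-1,"z":0,"yaw":0}]'
python3 go.py .492 .4585 .034 -36
python3 -m inch '[{"x":-0.5,"y":-1,"z":0,"yaw":0},{"x":-0.5,"y":-1,"z":0,"yaw":0},{"x":-0.5,"y":-1,"z":0,"yaw":0},{"x":-0.5,"y":-1,"z":0,"yaw":0},{"x":-0.5,"y":-1,"z":0,"yaw":0}]'
python3 go.py .492 .4585 .034 -36
```

```text
time_s: 25.1
tcp_pos: [0.4719, 0.0517, 0.2487]
eef_rot: [-173.9, -3.7, -34.9]
contact_force: [0.4, 0.9, 0.1]
gripper_width: 0.0876
t 25.1 tcp [0.4719 0.0517 0.2487] yaw -34.9 F [0.4 0.9 0.1] w 0.0876
NOW-AXES x -8.64 y -13.81 z 8.59 yaw 0.28
finger dir xy deg [6.52 2.93]
time_s: 25.52
tcp_pos: [0.4965, 0.1892, 0.2614]
eef_rot: [-173.6, -3.9, -35.6]
contact_force: [-0.0, 0.8, 0.1]
gripper_width: 0.0878
t 25.5 tcp [0.4965 0.1892 0.2614] yaw -35.6 F [-0.   0.8  0.1] w 0.0878
NOW-AXES x -6.41 y -8.66 z 9.10 yaw 0.11
finger dir xy deg [6.88 2.99]
```

```bash
cat > jt.py <<'E'
from h import *
from scipy.spatial.transform import Rotation as Ro
s=r.get_state();print("j",s["joints"].round(2),"tcp",s["tcp_pos"].round(3),"tilt",np.degrees(Ro.from_euler("xyz",s["eef_rot"],degrees=True).apply([0,0,1])[:2]).round(2))
E
python3 jt.py
for i in 1 2 3 4 ; do python3 -m inch '[{"x":-1,"y":1,"z":0,"yaw":0}]' >/dev/null; python3 jt.py; done
python3 -m inch '[{"x":0,"y":0,"z":0,"yaw":0}]' >/dev/null; python3 jt.py
python3 -m inch '[{"x":0,"y":0,"z":0,"yaw":0}]' >/dev/null; python3 jt.py
for i in 1 2 3 4 ; do python3 -m inch '[{"x":1,"y":-1,"z":0,"yaw":0}]' >/dev/null; python3 jt.py; done
python3 -m inch '[{"x":0,"y":0,"z":0,"yaw":0}]' >/dev/null; python3 jt.py
python3 -m inch '[{"x":0,"y":0,"z":0,"yaw":0}]' >/dev/null; python3 jt.py
```

```text
j [ 43.94   1.37 -22.05   3.04 -59.57   9.34] tcp [0.497 0.189 0.261] tilt [6.88 2.99]
j [ 46.85  -1.4  -25.75   3.59 -58.85   6.23] tcp [0.466 0.189 0.256] tilt [6.91 2.88]
j [ 50.18  -4.83 -29.86   4.06 -58.51   2.66] tcp [0.431 0.183 0.25 ] tilt [6.82 2.78]
j [ 54.12  -8.57 -33.89   4.59 -58.54  -1.54] tcp [0.395 0.178 0.245] tilt [6.79 2.72]
j [ 58.88 -12.68 -37.85   5.15 -59.09  -6.58] tcp [0.359 0.171 0.24 ] tilt [6.78 2.69]
j [ 59.3  -13.31 -38.39   5.08 -59.19  -6.89] tcp [0.355 0.168 0.239] tilt [6.71 2.77]
j [ 59.5  -13.62 -38.55   5.09 -59.18  -6.91] tcp [0.353 0.168 0.24 ] tilt [6.79 2.93]
j [ 55.06 -10.21 -35.21   4.42 -58.58  -1.94] tcp [0.383 0.173 0.244] tilt [6.8  3.14]
j [ 51.05  -6.56 -31.3    3.87 -58.3    2.57] tcp [0.418 0.179 0.251] tilt [6.96 3.37]
j [ 47.58  -2.97 -27.16   3.34 -58.49   6.41] tcp [0.454 0.186 0.256] tilt [7.05 3.5 ]
j [ 44.57   0.57 -22.79   2.87 -59.04   9.69] tcp [0.49  0.192 0.262] tilt [7.14 3.58]
j [ 44.25   1.06 -22.28   2.94 -58.99   9.92] tcp [0.496 0.193 0.262] tilt [7.26 3.55]
j [ 44.08   1.24 -22.14   2.93 -58.99   9.96] tcp [0.497 0.193 0.262] tilt [7.23 3.5 ]
```

```bash

python3 -m inch '[{"x":0.45,"y":1,"z":0,"yaw":0},{"x":0.45,"y":1,"z":0,"yaw":0},{"x":0.45,"y":1,"z":0,"yaw":0},{"x":0.45,"y":1,"z":0,"yaw":0},{"x":0.45,"y":1,"z":0,"yaw":0}]' >/dev/null
python3 jt.py
for i in 1 2 3 4 ; do python3 -m inch '[{"x":-1,"y":1,"z":0,"yaw":0}]' >/dev/null; python3 jt.py; done
python3 -m inch '[{"x":0,"y":0,"z":0,"yaw":0}]' >/dev/null; python3 jt.py
python3 -m inch '[{"x":0,"y":0,"z":0,"yaw":0}]' >/dev/null; python3 jt.py
```

```text
j [ 31.1   -3.97 -28.02   0.9  -57.94  24.01] tcp [0.473 0.056 0.249] tilt [7.24 3.48]
j [ 32.71  -7.55 -31.88   1.29 -57.68  22.02] tcp [0.441 0.047 0.245] tilt [7.29 3.39]
j [ 35.02 -11.62 -35.9    1.7  -57.84  19.28] tcp [0.405 0.039 0.239] tilt [7.26 3.33]
j [ 38.13 -16.14 -39.83   2.22 -58.56  15.79] tcp [0.37  0.031 0.234] tilt [7.26 3.29]
j [ 42.37 -21.28 -43.66   2.86 -60.07  11.16] tcp [0.334 0.024 0.228] tilt [7.25 3.26]
j [ 42.65 -22.16 -44.24   2.79 -60.24  10.87] tcp [0.328 0.021 0.227] tilt [7.29 3.42]
j [ 42.77 -22.55 -44.39   2.8  -60.24  10.85] tcp [0.327 0.02  0.227] tilt [7.46 3.59]
```

```bash

for i in 1 2 ; do python3 -m inch '[{"x":-1,"y":1,"z":0,"yaw":0}]' >/dev/null; python3 jt.py; done
python3 -m inch '[{"x":0.2,"y":-0.2,"z":0,"yaw":0}]' >/dev/null; python3 jt.py
python3 -m inch '[{"x":0.4,"y":-0.4,"z":0,"yaw":0}]' >/dev/null; python3 jt.py
for i in 1 2 3 4 ; do python3 -m inch '[{"x":0.5,"y":-0.5,"z":0,"yaw":0}]' >/dev/null; python3 jt.py; done
```

```text
j [ 48.97 -28.13 -47.67   3.81 -63.12   4.07] tcp [0.295 0.014 0.223] tilt [7.39 3.32]
j [ 57.23 -34.47 -50.46   4.76 -67.47  -4.58] tcp [0.266 0.009 0.219] tilt [7.25 3.15]
j [ 56.49 -34.53 -50.12   4.48 -66.5   -2.84] tcp [0.27  0.014 0.222] tilt [7.8  4.34]
j [ 52.78 -31.99 -48.8    3.84 -64.26   1.77] tcp [0.283 0.019 0.225] tilt [8.15 5.02]
j [ 48.69 -28.82 -47.     3.08 -62.1    6.54] tcp [0.299 0.024 0.23 ] tilt [8.44 5.49]
j [ 45.25 -25.78 -45.1    2.4  -60.47  10.46] tcp [0.317 0.029 0.234] tilt [8.64 5.75]
j [ 42.36 -22.91 -43.14   1.81 -59.28  13.68] tcp [0.335 0.033 0.238] tilt [8.76 5.88]
j [ 39.9  -20.2  -41.15   1.3  -58.41  16.36] tcp [0.354 0.036 0.241] tilt [8.83 5.94]
```

```bash

python3 -m inch '[{"x":0.3,"y":-0.6,"z":0.05,"yaw":0},{"x":0.35,"y":-0.7,"z":0.05,"yaw":0},{"x":0.35,"y":-0.7,"z":0.1,"yaw":0},{"x":0.4,"y":-0.8,"z":0.1,"yaw":0},{"x":0.45,"y":-0.9,"z":0.1,"yaw":0}]' >/dev/null; python3 jt.py
python3 -m inch '[{"x":0.5,"y":-1,"z":0.1,"yaw":0},{"x":0.5,"y":-1,"z":0.1,"yaw":0},{"x":0.5,"y":-1,"z":0.1,"yaw":0},{"x":0.5,"y":-1,"z":0.1,"yaw":0},{"x":0.5,"y":-1,"z":0.1,"yaw":0}]' >/dev/null; python3 jt.py
for i in 1 2 3 4 5 6; do python3 -m inch '[{"x":0.6,"y":-1,"z":0.1,"yaw":0}]' >/dev/null; python3 jt.py; done
python3 -m inch '[{"x":0,"y":0,"z":0,"yaw":0}]' >/dev/null; python3 jt.py
python3 -m inch '[{"x":0,"y":0,"z":0,"yaw":0}]'; python3 jt.py
```

```text
j [ 36.33  -7.62 -31.24   0.62 -55.67  19.9 ] tcp [0.449 0.088 0.251] tilt [8.88 5.89]
j [ 34.18   6.71 -15.3    0.19 -57.41  22.11] tcp [0.578 0.159 0.262] tilt [8.79 5.77]
j [ 33.65   9.58 -11.51   0.08 -58.37  22.67] tcp [0.606 0.172 0.265] tilt [8.75 5.75]
j [ 3.316e+01  1.244e+01 -7.570e+00 -2.000e-02 -5.951e+01  2.318e+01] tcp [0.634 0.185 0.267] tilt [8.72 5.72]
j [ 32.72  15.29  -3.46  -0.1  -60.81  23.64] tcp [0.662 0.198 0.269] tilt [8.69 5.69]
j [ 32.31  18.16   0.82  -0.17 -62.28  24.05] tcp [0.69  0.211 0.271] tilt [8.65 5.65]
j [ 31.94  21.04   5.29  -0.24 -63.91  24.42] tcp [0.718 0.223 0.273] tilt [8.61 5.62]
j [ 31.6   23.97   9.99  -0.29 -65.73  24.74] tcp [0.747 0.236 0.274] tilt [8.57 5.58]
j [ 31.54  24.51  10.44  -0.26 -65.76  24.78] tcp [0.751 0.237 0.271] tilt [8.5  5.49]
time_s: 29.6
tcp_pos: [0.752, 0.2374, 0.2692]
eef_rot: [-170.8, -4.0, -34.1]
contact_force: [-0.1, -0.7, 0.8]
gripper_width: 0.0871
j [ 31.49  24.76  10.57  -0.26 -65.77  24.8 ] tcp [0.752 0.237 0.269] tilt [8.4  5.42]
```

```bash

for i in 1 2 3 4 5 6; do python3 -m inch '[{"x":0.6,"y":-1,"z":0.1,"yaw":0}]' >/dev/null; python3 jt.py; done
python3 -m inch '[{"x":-0.2,"y":0.4,"z":0,"yaw":0}]' >/dev/null; python3 jt.py
for i in 1 2 3 4 5; do python3 -m inch '[{"x":-0.6,"y":1,"z":-0.1,"yaw":0}]' >/dev/null; python3 jt.py; done
```

```text
j [ 31.2   27.41  15.06  -0.35 -67.77  25.06] tcp [0.776 0.248 0.271] tilt [8.24 5.37]
j [ 30.94  30.31  20.13  -0.39 -69.99  25.31] tcp [0.803 0.26  0.273] tilt [8.2  5.34]
j [ 30.69  33.35  25.62  -0.43 -72.47  25.54] tcp [0.83  0.272 0.276] tilt [8.18 5.33]
j [ 30.46  36.6   31.63  -0.46 -75.24  25.74] tcp [0.857 0.285 0.278] tilt [8.17 5.32]
j [ 30.24  40.11  38.3   -0.49 -78.41  25.92] tcp [0.884 0.297 0.281] tilt [8.17 5.32]
j [ 30.04  43.99  45.91  -0.52 -82.13  26.08] tcp [0.911 0.309 0.284] tilt [8.18 5.32]
j [ 30.02  43.72  43.83  -0.52 -80.7   26.11] tcp [0.908 0.307 0.271] tilt [7.85 5.13]
j [ 30.15  40.71  37.    -0.49 -77.17  25.98] tcp [0.884 0.295 0.261] tilt [7.61 4.98]
j [ 30.31  37.66  30.46  -0.49 -73.97  25.84] tcp [0.858 0.283 0.253] tilt [7.36 4.85]
j [ 30.48  34.64  24.38  -0.47 -71.12  25.66] tcp [0.831 0.27  0.247] tilt [7.18 4.74]
j [ 30.67  31.68  18.71  -0.45 -68.57  25.47] tcp [0.803 0.256 0.242] tilt [7.04 4.66]
j [ 30.87  28.77  13.4   -0.43 -66.27  25.26] tcp [0.775 0.243 0.239] tilt [6.95 4.61]
```

```bash

O='python3 -m inch'
python3 -m inch '[{"x":0.7,"y":-1,"z":0,"yaw":0},{"x":0.7,"y":-1,"z":0,"yaw":0},{"x":0.7,"y":-1,"z":0,"yaw":0},{"x":0.7,"y":-1,"z":0,"yaw":0},{"x":0.7,"y":-1,"z":0,"yaw":0}]'>/dev/null; python3 jt.py
for i in 1 2 3; do
python3 -m inch '[{"x":-0.7,"y":1,"z":0,"yaw":0},{"x":-0.7,"y":1,"z":0,"yaw":0}]'>/dev/null; python3 jt.py
python3 -m inch '[{"x":0.7,"y":-1,"z":0,"yaw":0},{"x":0.7,"y":-1,"z":0,"yaw":0}]'>/dev/null; python3 jt.py
done
```

```text
j [ 29.03  43.66  41.34  -0.81 -81.33  26.94] tcp [0.894 0.283 0.248] tilt [5.15 3.77]
j [ 29.52  39.65  29.79  -0.67 -74.36  26.46] tcp [0.856 0.269 0.215] tilt [4.71 3.41]
j [ 28.92  46.72  40.99  -0.87 -81.31  26.97] tcp [0.894 0.281 0.196] tilt [2.18 2.18]
j [ 29.41  42.78  28.5   -0.83 -74.47  26.52] tcp [0.845 0.262 0.156] tilt [0.7  1.31]
j [ 28.83  49.73  38.91  -0.98 -81.11  27.  ] tcp [0.879 0.272 0.131] tilt [-2.16 -0.08]
j [ 29.33  45.83  27.4   -0.75 -73.37  26.46] tcp [0.841 0.258 0.102] tilt [-1.91 -0.25]
j [ 28.93  51.94  39.03  -0.94 -79.69  27.02] tcp [0.885 0.277 0.096] tilt [-2.72 -0.44]
```

```bash

python3 -m inch '[{"x":0,"y":0,"z":-1,"yaw":0},{"x":0,"y":0,"z":-1,"yaw":0},{"x":0,"y":0,"z":-1,"yaw":0},{"x":0,"y":0,"z":-1,"yaw":0},{"x":0,"y":0,"z":0,"yaw":0}]'; python3 jt.py
python3 - <<'E'
from h import *
import cv2
p,d=r.capture("top");cv2.imwrite("pics/top1.png",cv2.resize(p[...,::-1][60:300],None,fx=1.5,fy=1.5))
E
```

```text
time_s: 32.43
tcp_pos: [0.885, 0.2798, 0.1874]
eef_rot: [177.0, 2.8, -34.0]
contact_force: [1.1, -0.2, 3.0]
gripper_width: 0.0874
j [ 29.    51.68  49.88  -1.16 -92.2   27.05] tcp [0.885 0.28  0.187] tilt [-4.05 -0.92]
```

View pics/top1.png

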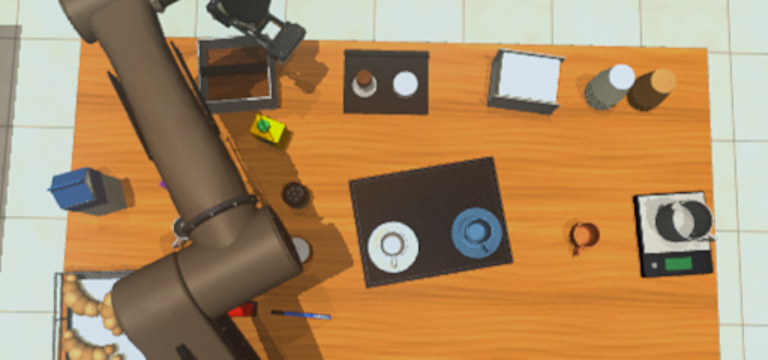

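The picture shows both cups centred on their saucers, white at (392,245) and blue at (476,234). The carton and bin haven't moved. The tool tilt picked up on the way is mostly undone, so I'll go on to the jug.

```bash

python3 go.py .492 .4585 .15 -36
python3 -m inch '[{"x":-0.5,"y":0,"z":0,"yaw":0},{"x":-0.8,"y":0,"z":0,"yaw":0},{"x":-0.8,"y":0,"z":0,"yaw":0},{"x":-0.8,"y":0,"z":0,"yaw":0},{"x":-0.8,"y":0,"z":0,"yaw":0}]' >/dev/null; python3 jt.py
python3 -m inch '[{"x":-0.8,"y":0,"z":0,"yaw":0},{"x":-0.8,"y":0,"z":0,"yaw":0},{"x":-0.8,"y":0,"z":0,"yaw":0},{"x":-0.8,"y":0,"z":0,"yaw":0},{"x":-0.8,"y":0,"z":0,"yaw":0}]' >/dev/null; python3 jt.py
python3 go.py .492 .4585 .15 -36
```

```text
t 32.5 tcp [0.8844 0.2799 0.1849] yaw -34.0 F [-0.1 -0.4 -0.2] w 0.0876
NOW-AXES x -17.01 y 2.87 z 1.40 yaw 0.49
finger dir xy deg [-4.17 -0.92]
j [ 34.    44.6   35.38  -1.68 -85.18  21.78] tcp [0.807 0.326 0.181] tilt [-4.58 -1.07]
j [ 40.56  38.58  24.28  -2.32 -80.29  15.36] tcp [0.718 0.381 0.181] tilt [-4.97 -1.24]
t 33.3 tcp [0.7177 0.3812 0.1815] yaw -34.7 F [0.3 0.6 0.1] w 0.0875
NOW-AXES x -9.18 y 2.60 z 1.26 yaw 0.33
finger dir xy deg [-4.97 -1.24]
```

```bash

for i in 1 2 3; do python3 -m inch '[{"x":-0.25,"y":1,"z":0,"yaw":0},{"x":-0.25,"y":1,"z":0,"yaw":0},{"x":-0.25,"y":1,"z":0,"yaw":0},{"x":-0.25,"y":1,"z":0,"yaw":0},{"x":-0.25,"y":1,"z":0,"yaw":0}]' >/dev/null; python3 jt.py; done
python3 -m inch '[{"x":-0.6,"y":1,"z":0,"yaw":0},{"x":-0.6,"y":1,"z":0,"yaw":0},{"x":-0.6,"y":1,"z":0,"yaw":0}]' >/dev/null; python3 jt.py
```

```text
j [ 40.84  26.25   3.23  -2.52 -72.05  15.8 ] tcp [0.612 0.296 0.184] tilt [-5.37 -1.48]
j [ 40.53  14.15 -13.85  -2.64 -67.38  16.29] tcp [0.508 0.203 0.192] tilt [-5.65 -1.62]
j [ 40.02   1.47 -27.86  -2.69 -66.29  16.74] tcp [0.404 0.109 0.2  ] tilt [-5.86 -1.7 ]
j [ 43.98  -9.04 -36.23  -3.1  -68.43  12.67] tcp [0.32  0.068 0.207] tilt [-6.02 -1.8 ]
```

```bash

for i in 1 2; do python3 -m inch '[{"x":-0.6,"y":0.8,"z":0,"yaw":0},{"x":-0.6,"y":0.8,"z":0,"yaw":0}]' >/dev/null; python3 jt.py
python3 -m inch '[{"x":0.6,"y":-0.8,"z":0,"yaw":0},{"x":0.6,"y":-0.8,"z":0,"yaw":0}]' >/dev/null; python3 jt.py; done
```

```text
j [ 48.72 -16.36 -40.51  -3.58 -71.31   7.81] tcp [0.269 0.049 0.211] tilt [-6.11 -1.82]
j [ 44.23 -11.58 -37.49  -3.33 -68.36  12.64] tcp [0.309 0.061 0.21 ] tilt [-5.18 -0.73]
j [ 49.02 -17.86 -41.13  -3.59 -71.19   7.63] tcp [0.265 0.046 0.212] tilt [-5.46 -1.1 ]
j [ 44.28 -12.4  -37.98  -3.39 -68.1   12.72] tcp [0.306 0.059 0.21 ] tilt [-4.79 -0.28]
```

```bash

python3 -m inch '[{"x":0.35,"y":0.9,"z":0,"yaw":0},{"x":0.35,"y":0.9,"z":0,"yaw":0},{"x":0.35,"y":0.9,"z":0,"yaw":0},{"x":0.35,"y":0.9,"z":0,"yaw":0},{"x":0.35,"y":0.9,"z":0,"yaw":0}]' >/dev/null; python3 jt.py
python3 -m inch '[{"x":0.35,"y":0.9,"z":0,"yaw":0},{"x":0.35,"y":0.9,"z":0,"yaw":0},{"x":0.35,"y":0.9,"z":0,"yaw":0},{"x":0.35,"y":0.9,"z":0,"yaw":0}]' >/dev/null; python3 jt.py
for i in 1 2 3; do
python3 -m inch '[{"x":-1,"y":0,"z":0,"yaw":0},{"x":-1,"y":0,"z":0,"yaw":0}]' >/dev/null; python3 jt.py
python3 -m inch '[{"x":1,"y":0,"z":0,"yaw":0},{"x":1,"y":0,"z":0,"yaw":0}]' >/dev/null; python3 jt.py; done
```

```text
j [ 26.78 -16.35 -40.98  -2.05 -69.65  29.98] tcp [ 0.279 -0.06   0.211] tilt [-4.67 -0.2 ]
j [  7.02 -15.13 -40.89  -0.47 -68.79  49.2 ] tcp [ 0.252 -0.159  0.211] tilt [-4.57 -0.12]
j [ 14.05 -22.5  -44.5   -1.13 -72.94  40.91] tcp [ 0.207 -0.139  0.212] tilt [-5.04 -0.15]
j [  6.   -17.01 -41.55  -0.57 -68.62  49.52] tcp [ 0.243 -0.164  0.213] tilt [-3.2   0.19]
j [ 14.46 -24.12 -45.01  -1.04 -72.87  40.42] tcp [ 0.203 -0.139  0.213] tilt [-3.89  0.02]
j [  6.55 -18.25 -41.96  -0.63 -68.33  49.52] tcp [ 0.242 -0.161  0.215] tilt [-2.09  0.35]
j [ 15.63 -25.46 -45.47  -0.94 -72.77  39.87] tcp [ 0.202 -0.137  0.214] tilt [-2.91  0.12]
j [  7.56 -19.49 -42.35  -0.7  -68.03  49.48] tcp [ 0.243 -0.157  0.217] tilt [-0.97  0.52]
```

```bash

python3 -m inch '[{"x":-0.1,"y":-0.5,"z":0,"yaw":0},{"x":-0.2,"y":-0.8,"z":0,"yaw":0},{"x":-0.2,"y":-0.9,"z":0,"yaw":0},{"x":-0.25,"y":-1,"z":0,"yaw":0},{"x":-0.25,"y":-1,"z":0,"yaw":0}]' >/dev/null; python3 jt.py
for i in 1 2 3; do python3 -m inch '[{"x":-0.25,"y":-1,"z":0.1,"yaw":0},{"x":-0.25,"y":-1,"z":0.1,"yaw":0},{"x":-0.25,"y":-1,"z":0.1,"yaw":0},{"x":-0.25,"y":-1,"z":0.1,"yaw":0},{"x":-0.25,"y":-1,"z":0.1,"yaw":0}]' >/dev/null; python3 jt.py;done
python3 go.py .492 .4585 .12 -36
```

```text
j [ 29.46 -20.76 -43.03  -0.88 -67.88  27.05] tcp [ 0.278 -0.057  0.216] tilt [-0.52  0.64]
j [ 46.9  -14.12 -41.1   -0.95 -62.63   9.71] tcp [0.319 0.068 0.202] tilt [-0.35  0.86]
j [ 55.28  -3.17 -34.67  -0.99 -58.     1.49] tcp [0.36  0.193 0.187] tilt [-0.4   0.89]
j [ 59.47   8.33 -24.6   -1.03 -56.69  -2.7 ] tcp [0.403 0.316 0.172] tilt [-0.54  0.77]
t 38.9 tcp [0.4027 0.3162 0.1721] yaw -33.8 F [-1.   0.4  0. ] w 0.0876
NOW-AXES x -0.20 y -6.72 z 2.09 yaw 0.55
finger dir xy deg [-0.54  0.77]
```

Tilt is under 1° now. On to the jug.

```bash

python3 -m inch '[{"x":0,"y":-1,"z":0.2,"yaw":0.5},{"x":0,"y":-1,"z":0.2,"yaw":0},{"x":0,"y":-1,"z":0.2,"yaw":0},{"x":0,"y":-1,"z":0.3,"yaw":0},{"x":0,"y":-1,"z":0.3,"yaw":0}]'
python3 -m inch '[{"x":-0.1,"y":-0.7,"z":0.4,"yaw":0},{"x":0,"y":-0.2,"z":0.3,"yaw":0},{"x":0,"y":0,"z":0,"yaw":0}]'
python3 go.py .492 .4585 .034 -36
```

```text
time_s: 39.32
tcp_pos: [0.4754, 0.4206, 0.1387]
eef_rot: [-179.8, 0.9, -35.9]
contact_force: [-0.2, -0.3, -0.2]
gripper_width: 0.0877
time_s: 39.57
tcp_pos: [0.4878, 0.4417, 0.1154]
eef_rot: [179.9, 0.9, -35.9]
contact_force: [-0.3, -1.6, -0.1]
gripper_width: 0.0876
t 39.6 tcp [0.4878 0.4417 0.1154] yaw -35.9 F [-0.3 -1.6 -0.1] w 0.0876
NOW-AXES x -0.26 y -0.64 z 3.26 yaw 0.03
finger dir xy deg [-0.78  0.47]
```

```bash

python3 -m inch '[{"x":-0.2,"y":-0.5,"z":0.2,"yaw":0},{"x":-0.1,"y":-0.1,"z":0.6,"yaw":0},{"x":0,"y":0,"z":0.8,"yaw":0},{"x":0,"y":0,"z":0.8,"yaw":0},{"x":0,"y":0,"z":0.5,"yaw":0}]'
python3 go.py .492 .4585 .034 -36
```

```text
time_s: 39.98
tcp_pos: [0.4895, 0.4586, 0.0443]
eef_rot: [-179.8, 0.9, -35.9]
contact_force: [-0.6, -0.0, -0.4]
gripper_width: 0.0876
t 40.0 tcp [0.4895 0.4586 0.0443] yaw -35.9 F [-0.6 -0.  -0.4] w 0.0876
NOW-AXES x 0.08 y -0.06 z 0.41 yaw 0.01
finger dir xy deg [-0.61  0.73]
```

```bash

python3 -m inch '[{"x":0.08,"y":0,"z":0.3,"yaw":0},{"x":0,"y":0,"z":0.05,"yaw":0}]'
python3 -m inch '[{"x":0,"y":0,"z":0,"yaw":0},{"x":0,"y":0,"z":0,"yaw":0},{"x":0,"y":0,"z":0,"yaw":0},{"x":0,"y":0,"z":0,"yaw":0},{"x":0,"y":0,"z":0,"yaw":0}]' -1 20
python3 -m inch '[{"x":0,"y":0,"z":0,"yaw":0},{"x":0,"y":0,"z":0,"yaw":0},{"x":0,"y":0,"z":0,"yaw":0},{"x":0,"y":0,"z":0,"yaw":0}]'
python3 go.py .492 .4585 .034 -36
```

```text
time_s: 40.15
tcp_pos: [0.4894, 0.4555, 0.0331]
eef_rot: [-180.0, 0.9, -36.0]
contact_force: [0.8, 0.4, -0.3]
gripper_width: 0.0878
time_s: 40.57
tcp_pos: [0.4904, 0.4562, 0.0369]
eef_rot: [-179.7, 0.9, -36.0]
contact_force: [1.2, 1.3, -0.4]
gripper_width: 0.0596
time_s: 40.9
tcp_pos: [0.4904, 0.4565, 0.038]
eef_rot: [-179.6, 0.9, -36.0]
contact_force: [-0.0, 0.6, -1.6]
gripper_width: 0.0552
t 40.9 tcp [0.4904 0.4565 0.038 ] yaw -36.0 F [-0.   0.6 -1.6] w 0.0552
NOW-AXES x 0.00 y -0.10 z 0.16 yaw 0.01
finger dir xy deg [-0.55  0.84]
```

```bash

python3 -m inch '[{"x":0,"y":0,"z":-0.6,"yaw":0},{"x":0,"y":0,"z":-0.9,"yaw":0},{"x":0,"y":0,"z":-0.9,"yaw":0},{"x":0,"y":0,"z":-0.9,"yaw":0},{"x":0,"y":0,"z":-0.9,"yaw":0}]'
python3 -m inch '[{"x":0.3,"y":0.8,"z":-0.2,"yaw":-0.9},{"x":0.4,"y":0.9,"z":-0.1,"yaw":-0.9},{"x":0.4,"y":0.9,"z":0,"yaw":-0.9},{"x":0.3,"y":0.9,"z":0,"yaw":-0.9},{"x":0.3,"y":0.9,"z":0,"yaw":-0.9}]'
python3 -m inch '[{"x":0.3,"y":0.9,"z":0,"yaw":-0.9},{"x":0.2,"y":0.9,"z":0,"yaw":-0.9},{"x":0.2,"y":0.9,"z":0,"yaw":-0.9},{"x":0.1,"y":0.9,"z":0,"yaw":-0.9},{"x":0,"y":0.9,"z":0,"yaw":-0.9}]'
python3 go.py .475 -.0985 .15 10.5
```

```text
time_s: 41.32
tcp_pos: [0.4881, 0.4507, 0.1381]
eef_rot: [179.4, 1.0, -36.1]
contact_force: [-0.5, 0.8, -2.5]
gripper_width: 0.0554
time_s: 41.73
tcp_pos: [0.4743, 0.3363, 0.1511]
eef_rot: [-179.7, 0.9, -17.1]
contact_force: [0.7, 0.2, -1.5]
gripper_width: 0.0553
time_s: 42.15
tcp_pos: [0.4731, 0.215, 0.1498]
eef_rot: [-179.4, 0.8, 1.9]
contact_force: [-0.1, 0.4, -1.5]
gripper_width: 0.0553
t 42.1 tcp [0.4731 0.215  0.1498] yaw 1.9 F [-0.1  0.4 -1.5] w 0.0553
NOW-AXES x -0.33 y 12.54 z -0.01 yaw -2.16
finger dir xy deg [-0.81  0.54]
```

```bash

python3 -m inch '[{"x":-0.1,"y":0.9,"z":0,"yaw":-0.9},{"x":-0.1,"y":0.9,"z":0,"yaw":-0.9},{"x":-0.2,"y":0.9,"z":0,"yaw":-0.2},{"x":-0.2,"y":0.9,"z":0,"yaw":0},{"x":-0.2,"y":0.9,"z":0,"yaw":0}]'
python3 -m inch '[{"x":-0.2,"y":0.9,"z":0,"yaw":0},{"x":-0.2,"y":0.9,"z":0,"yaw":0},{"x":-0.2,"y":0.9,"z":0,"yaw":0},{"x":-0.2,"y":0.9,"z":0,"yaw":0},{"x":-0.2,"y":0.9,"z":0,"yaw":0}]'
python3 go.py .475 -.0985 .044 10.5
```

```text
time_s: 42.57
tcp_pos: [0.4661, 0.0946, 0.1487]
eef_rot: [-179.3, 0.7, 10.6]
contact_force: [0.6, -0.3, -1.4]
gripper_width: 0.0553
time_s: 42.98
tcp_pos: [0.46, -0.0264, 0.148]
eef_rot: [-179.3, 0.7, 10.6]
contact_force: [0.0, -0.5, -1.7]
gripper_width: 0.0551
t 43.0 tcp [ 0.46   -0.0264  0.148 ] yaw 10.6 F [ 0.  -0.5 -1.7] w 0.0551
NOW-AXES x 0.06 y 2.95 z 4.16 yaw 0.03
finger dir xy deg [-0.84  0.59]
```

```bash

python3 -m inch '[{"x":0,"y":1,"z":0,"yaw":0},{"x":0,"y":1,"z":0.1,"yaw":0},{"x":0,"y":0.5,"z":0.2,"yaw":0},{"x":0,"y":0.1,"z":0.4,"yaw":0},{"x":0,"y":0,"z":0.4,"yaw":0}]'
python3 go.py .475 -.0985 .044 10.5
```

```text
time_s: 43.4
tcp_pos: [0.4713, -0.0968, 0.1206]
eef_rot: [-179.3, 0.5, 10.4]
contact_force: [0.4, 0.2, -1.8]
gripper_width: 0.0549
t 43.4 tcp [ 0.4713 -0.0968  0.1206] yaw 10.4 F [ 0.4  0.2 -1.8] w 0.0549
NOW-AXES x 0.13 y 0.10 z 3.06 yaw -0.02
finger dir xy deg [-0.61  0.63]
```

```bash
python3 - <<'E'
from h import *
import cv2
p,d=r.capture("scene");cv2.imwrite("pics/s1.png",cv2.resize(p[...,::-1][130:290,130:330],None,fx=3,fy=3))
E
```

```text
(no output)
```

View pics/s1.png

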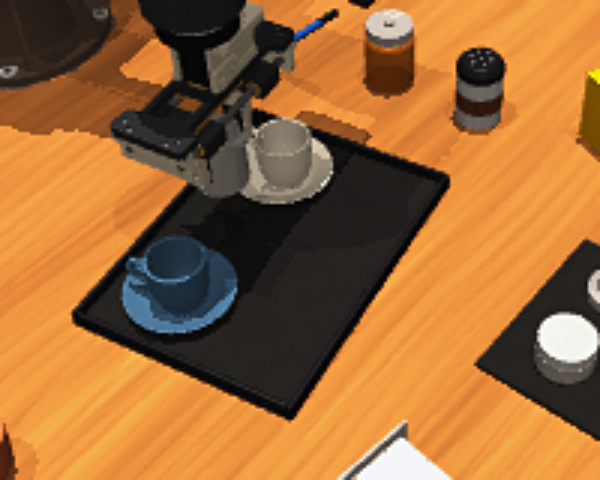

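The picture shows the jug held upright at (228,165), between the two cups at (285,155) and (178,275). There's clearance on both sides, so I'll lower it.

```bash

python3 -m inch '[{"x":0.1,"y":0.1,"z":0.6,"yaw":0},{"x":0,"y":0,"z":0.7,"yaw":0},{"x":0,"y":0,"z":0.6,"yaw":0},{"x":0,"y":0,"z":0.4,"yaw":0},{"x":0,"y":0,"z":0.1,"yaw":0}]'
python3 go.py .475 -.0985 .044 10.5
```

```text
time_s: 43.87
tcp_pos: [0.4715, -0.0959, 0.0559]
eef_rot: [-179.2, 0.7, 10.4]
contact_force: [-0.5, 0.2, -1.1]
gripper_width: 0.0548
t 43.9 tcp [ 0.4715 -0.0959  0.0559] yaw 10.4 F [-0.5  0.2 -1.1] w 0.0548
NOW-AXES x 0.12 y 0.13 z 0.48 yaw -0.02
finger dir xy deg [-0.79  0.65]
```

```bash

python3 -m inch '[{"x":0.12,"y":0.1,"z":0.2,"yaw":0},{"x":0.03,"y":0.05,"z":0.1,"yaw":0},{"x":0,"y":0,"z":0.05,"yaw":0}]'
python3 -m inch '[{"x":0,"y":0,"z":0.04,"yaw":0},{"x":0,"y":0,"z":0.03,"yaw":0}]'
python3 go.py .475 -.0985 .044 10.5
```

```text
time_s: 44.12
tcp_pos: [0.4762, -0.0979, 0.0466]
eef_rot: [-179.2, 0.7, 10.5]
contact_force: [-0.4, -0.3, -0.9]
gripper_width: 0.0556
time_s: 44.28
tcp_pos: [0.4769, -0.0977, 0.0453]
eef_rot: [-179.2, 0.6, 10.6]
contact_force: [0.5, -0.7, -1.5]
gripper_width: 0.0557
t 44.3 tcp [ 0.4769 -0.0977  0.0453] yaw 10.6 F [ 0.5 -0.7 -1.5] w 0.0557
NOW-AXES x -0.08 y 0.02 z 0.05 yaw 0.01
finger dir xy deg [-0.77  0.64]
```

```bash

python3 -m inch '[{"x":-0.07,"y":0,"z":0.04,"yaw":0},{"x":0,"y":0,"z":0.03,"yaw":0}]'
python3 -m inch '[{"x":-0.02,"y":0,"z":0.03,"yaw":0},{"x":0,"y":0,"z":0.02,"yaw":0}]'
python3 go.py .475 -.0985 .044 10.5
```

```text
time_s: 44.45
tcp_pos: [0.4755, -0.0979, 0.0442]
eef_rot: [-179.2, 0.6, 10.6]
contact_force: [-0.3, -0.1, -0.9]
gripper_width: 0.0549
time_s: 44.62
tcp_pos: [0.4753, -0.098, 0.0434]
eef_rot: [-179.2, 0.5, 10.6]
contact_force: [-0.9, 0.5, 2.7]
gripper_width: 0.0551
t 44.6 tcp [ 0.4753 -0.098   0.0434] yaw 10.6 F [-0.9  0.5  2.7] w 0.0551
NOW-AXES x -0.01 y 0.02 z -0.02 yaw 0.01
finger dir xy deg [-0.62  0.66]
```

```bash

python3 -m inch '[{"x":0,"y":0,"z":0,"yaw":0},{"x":0,"y":0,"z":0,"yaw":0},{"x":0,"y":0,"z":0,"yaw":0},{"x":0,"y":0,"z":0,"yaw":0}]' 0.55
python3 -m inch '[{"x":0,"y":0,"z":-0.4,"yaw":0},{"x":0,"y":0,"z":-0.7,"yaw":0},{"x":0,"y":0,"z":-0.9,"yaw":0},{"x":0,"y":0,"z":-0.9,"yaw":0},{"x":0,"y":0,"z":-0.9,"yaw":0}]'
python3 go.py .4443 .2070 .15 10.5
```

```text
time_s: 44.95
tcp_pos: [0.476, -0.098, 0.0442]
eef_rot: [-179.3, 0.4, 10.6]
contact_force: [0.8, -0.2, -0.6]
gripper_width: 0.0675
time_s: 45.37
tcp_pos: [0.4731, -0.0996, 0.1376]
eef_rot: [-179.2, 1.1, 10.5]
contact_force: [0.6, 0.3, 0.1]
gripper_width: 0.0683
t 45.4 tcp [ 0.4731 -0.0996  0.1376] yaw 10.5 F [0.6 0.3 0.1] w 0.0683
NOW-AXES x 1.11 y -12.27 z -0.50 yaw 0.00
finger dir xy deg [-1.18  0.58]
```

```bash

python3 -m inch '[{"x":0.1,"y":-0.9,"z":-0.1,"yaw":0},{"x":0.1,"y":-1,"z":-0.1,"yaw":0},{"x":0.1,"y":-1,"z":-0.1,"yaw":0},{"x":0.1,"y":-1,"z":-0.1,"yaw":0},{"x":0.1,"y":-1,"z":0,"yaw":0}]' 1
python3 -m inch '[{"x":0.1,"y":-1,"z":0,"yaw":0},{"x":0.1,"y":-1,"z":0,"yaw":0},{"x":0.1,"y":-1,"z":0,"yaw":0},{"x":0.1,"y":-1,"z":0,"yaw":0},{"x":0.1,"y":-0.9,"z":0,"yaw":0}]'
python3 -m inch '[{"x":0,"y":-0.6,"z":0,"yaw":0},{"x":0,"y":-0.1,"z":0,"yaw":0},{"x":0,"y":0,"z":0,"yaw":0}]'
python3 go.py .4443 .2070 .042 10.5
```

```text
time_s: 45.78
tcp_pos: [0.4664, 0.024, 0.156]
eef_rot: [-179.2, 0.4, 10.1]
contact_force: [-0.0, 0.7, 0.4]
gripper_width: 0.0869
time_s: 46.2
tcp_pos: [0.4559, 0.1531, 0.1591]
eef_rot: [-179.2, 0.3, 10.1]
contact_force: [0.5, 0.0, -0.3]
gripper_width: 0.0876
time_s: 46.45
tcp_pos: [0.4525, 0.1753, 0.1597]
eef_rot: [-179.1, 0.2, 10.4]
contact_force: [0.2, -1.1, 0.4]
gripper_width: 0.0879
t 46.5 tcp [0.4525 0.1753 0.1597] yaw 10.4 F [ 0.2 -1.1  0.4] w 0.0879
NOW-AXES x -0.10 y -1.31 z 4.71 yaw -0.02
finger dir xy deg [-0.35  0.82]
```

```bash

python3 -m inch '[{"x":-0.1,"y":-0.9,"z":0.1,"yaw":0},{"x":0,"y":-0.5,"z":0.2,"yaw":0},{"x":0,"y":0,"z":0.3,"yaw":0},{"x":0,"y":0,"z":0.3,"yaw":0}]'
python3 go.py .4443 .2070 .042 10.5
```

```text
time_s: 46.78
tcp_pos: [0.4442, 0.2095, 0.1379]
eef_rot: [-179.1, 0.1, 10.4]
contact_force: [0.2, -0.6, 0.0]
gripper_width: 0.0876
t 46.8 tcp [0.4442 0.2095 0.1379] yaw 10.4 F [ 0.2 -0.6  0. ] w 0.0876
NOW-AXES x -0.01 y 0.10 z 3.83 yaw -0.03
finger dir xy deg [-0.24  0.91]
```

```bash

python3 -m inch '[{"x":0,"y":0.1,"z":0.8,"yaw":0},{"x":0,"y":0,"z":0.8,"yaw":0},{"x":0,"y":0,"z":0.8,"yaw":0},{"x":0,"y":0,"z":0.8,"yaw":0},{"x":0,"y":0,"z":0.4,"yaw":0}]'
python3 go.py .4443 .2070 .042 10.5
```

```text
time_s: 47.2
tcp_pos: [0.445, 0.2039, 0.043]
eef_rot: [-179.0, 0.0, 10.3]
contact_force: [-0.6, 0.0, -1.1]
gripper_width: 0.0874
t 47.2 tcp [0.445  0.2039 0.043 ] yaw 10.3 F [-0.6  0.  -1.1] w 0.0874
NOW-AXES x -0.00 y -0.13 z 0.04 yaw -0.06
finger dir xy deg [-0.17  0.95]
```

```bash

python3 -m inch '[{"x":0,"y":-0.1,"z":0,"yaw":0},{"x":0,"y":0,"z":0,"yaw":0},{"x":0,"y":0,"z":0,"yaw":0},{"x":0,"y":0,"z":0,"yaw":0},{"x":0,"y":0,"z":0,"yaw":0}]' -1 25
python3 -m inch '[{"x":0,"y":0,"z":0,"yaw":0},{"x":0,"y":0,"z":0,"yaw":0},{"x":0,"y":0,"z":0,"yaw":0},{"x":0,"y":0,"z":0,"yaw":0}]'
python3 go.py .593 -.0763 .17 10.5
python3 -m inch '[{"x":0,"y":0,"z":-0.5,"yaw":0},{"x":0,"y":0,"z":-0.8,"yaw":0},{"x":0,"y":0,"z":-1,"yaw":0},{"x":0,"y":0,"z":-1,"yaw":0},{"x":0,"y":0,"z":-1,"yaw":0}]'
python3 go.py .593 -.0763 .17 10.5
```

```text
time_s: 47.62
tcp_pos: [0.4444, 0.2033, 0.0409]
eef_rot: [-179.2, 0.2, 10.1]
contact_force: [-0.9, 1.1, 0.5]
gripper_width: 0.06
time_s: 47.95
tcp_pos: [0.4443, 0.2031, 0.0423]
eef_rot: [-179.1, 0.1, 10.1]
contact_force: [-0.0, -0.3, -2.6]
gripper_width: 0.0588
t 48.0 tcp [0.4443 0.2031 0.0423] yaw 10.1 F [-0.  -0.3 -2.6] w 0.0588
NOW-AXES x 3.89 y 12.05 z -5.11 yaw -0.10
finger dir xy deg [-0.28  0.85]
time_s: 48.37
tcp_pos: [0.4405, 0.1976, 0.1475]
eef_rot: [-179.6, 0.9, 10.0]
contact_force: [0.5, 0.2, -2.4]
gripper_width: 0.0591
t 48.4 tcp [0.4405 0.1976 0.1475] yaw 10.0 F [ 0.5  0.2 -2.4] w 0.0591
NOW-AXES x 4.10 y 11.85 z -0.90 yaw -0.12
finger dir xy deg [-0.95  0.27]
```

```bash

python3 -m inch '[{"x":0.35,"y":0.9,"z":-0.2,"yaw":-0.1},{"x":0.35,"y":1,"z":-0.2,"yaw":0},{"x":0.35,"y":1,"z":-0.2,"yaw":0},{"x":0.35,"y":1,"z":0,"yaw":0},{"x":0.35,"y":1,"z":0,"yaw":0}]'
python3 -m inch '[{"x":0.35,"y":1,"z":0,"yaw":0},{"x":0.35,"y":1,"z":0,"yaw":0},{"x":0.35,"y":1,"z":0,"yaw":0},{"x":0.35,"y":0.9,"z":0,"yaw":0},{"x":0.35,"y":0.8,"z":0,"yaw":0}]'
python3 go.py .593 -.0763 .048 10.5
```

```text
time_s: 48.78
tcp_pos: [0.5089, 0.0865, 0.1695]
eef_rot: [-179.2, 0.2, 11.0]
contact_force: [0.9, 0.1, -1.6]
gripper_width: 0.0593
time_s: 49.2
tcp_pos: [0.5752, -0.0273, 0.1675]
eef_rot: [-179.2, 0.3, 11.0]
contact_force: [0.7, 0.4, -1.9]
gripper_width: 0.0592
t 49.2 tcp [ 0.5752 -0.0273  0.1675] yaw 11.0 F [ 0.7  0.4 -1.9] w 0.0592
NOW-AXES x 0.33 y 2.06 z 4.78 yaw 0.12
finger dir xy deg [-0.42  0.76]
```

```bash

python3 -m inch '[{"x":0.15,"y":0.9,"z":0.1,"yaw":0.1},{"x":0.1,"y":0.7,"z":0.2,"yaw":0},{"x":0,"y":0.2,"z":0.4,"yaw":0},{"x":0,"y":0,"z":0.5,"yaw":0},{"x":0,"y":0,"z":0.5,"yaw":0}]'
python3 -m inch '[{"x":0,"y":0,"z":0.7,"yaw":0},{"x":0,"y":0,"z":0.7,"yaw":0},{"x":0,"y":0,"z":0.5,"yaw":0},{"x":0,"y":0,"z":0.2,"yaw":0}]'
python3 go.py .593 -.0763 .048 10.5
```

```text
time_s: 49.62
tcp_pos: [0.592, -0.0764, 0.1232]
eef_rot: [-179.2, 0.2, 10.3]
contact_force: [-0.7, 0.6, -2.6]
gripper_width: 0.0593
time_s: 49.95
tcp_pos: [0.5883, -0.0753, 0.065]
eef_rot: [-179.1, 0.5, 10.2]
contact_force: [-0.3, -0.2, -2.5]
gripper_width: 0.0594
t 50.0 tcp [ 0.5883 -0.0753  0.065 ] yaw 10.2 F [-0.3 -0.2 -2.5] w 0.0594
NOW-AXES x 0.18 y 0.07 z 0.68 yaw -0.09
finger dir xy deg [-0.6   0.77]
```

```bash

python3 -m inch '[{"x":0.15,"y":0.07,"z":0.3,"yaw":0},{"x":0.05,"y":0,"z":0.15,"yaw":0},{"x":0,"y":0,"z":0.05,"yaw":0}]'
python3 -m inch '[{"x":0,"y":0,"z":0.04,"yaw":0},{"x":0,"y":0,"z":0.03,"yaw":0}]'
python3 go.py .593 -.0763 .048 10.5
```

```text
time_s: 50.2
tcp_pos: [0.5926, -0.0754, 0.0503]
eef_rot: [-179.1, 0.6, 10.2]
contact_force: [-0.0, 0.3, -2.2]
gripper_width: 0.0589
time_s: 50.37
tcp_pos: [0.5932, -0.0752, 0.0488]
eef_rot: [-179.1, 0.6, 10.2]
contact_force: [0.1, -0.2, -2.5]
gripper_width: 0.0594
t 50.4 tcp [ 0.5932 -0.0752  0.0488] yaw 10.2 F [ 0.1 -0.2 -2.5] w 0.0594
NOW-AXES x -0.02 y 0.04 z 0.03 yaw -0.07
finger dir xy deg [-0.72  0.74]
```

```bash

python3 -m inch '[{"x":0,"y":0.03,"z":0.03,"yaw":0},{"x":0,"y":0,"z":0.03,"yaw":0}]'
python3 -m inch '[{"x":0,"y":0,"z":0.03,"yaw":0},{"x":0,"y":0,"z":0.02,"yaw":0}]'
python3 go.py .593 -.0763 .048 10.5
```

```text
time_s: 50.53
tcp_pos: [0.594, -0.0758, 0.0482]
eef_rot: [-179.1, 0.5, 10.2]
contact_force: [-0.1, -0.7, -1.7]
gripper_width: 0.0591
time_s: 50.7
tcp_pos: [0.5945, -0.0758, 0.0477]
eef_rot: [-179.1, 0.4, 10.2]
contact_force: [0.2, -0.3, -2.5]
gripper_width: 0.0592
t 50.7 tcp [ 0.5945 -0.0758  0.0477] yaw 10.2 F [ 0.2 -0.3 -2.5] w 0.0592
NOW-AXES x -0.06 y 0.01 z -0.01 yaw -0.07
finger dir xy deg [-0.52  0.77]
```

```bash

python3 -m inch '[{"x":-0.05,"y":0,"z":0.04,"yaw":0},{"x":0,"y":0,"z":0.03,"yaw":0}]'
python3 -m inch '[{"x":0,"y":0,"z":0.03,"yaw":0},{"x":0,"y":0,"z":0.02,"yaw":0}]'
python3 go.py .593 -.0763 .048 10.5
```

```text
time_s: 50.87
tcp_pos: [0.5939, -0.0759, 0.0468]
eef_rot: [-179.2, 0.3, 10.2]
contact_force: [-3.6, 2.2, 6.7]
gripper_width: 0.059
time_s: 51.03
tcp_pos: [0.5938, -0.0759, 0.0469]
eef_rot: [-179.2, 0.3, 10.3]
contact_force: [-1.6, 0.2, 2.3]
gripper_width: 0.0592
t 51.0 tcp [ 0.5938 -0.0759  0.0469] yaw 10.3 F [-1.6  0.2  2.3] w 0.0592
NOW-AXES x -0.03 y 0.01 z -0.04 yaw -0.06
finger dir xy deg [-0.39  0.76]
```

```bash

python3 -m inch '[{"x":0,"y":0,"z":0,"yaw":0},{"x":0,"y":0,"z":0,"yaw":0},{"x":0,"y":0,"z":0,"yaw":0},{"x":0,"y":0,"z":0,"yaw":0}]' 0.7
python3 -m inch '[{"x":0,"y":0,"z":-0.4,"yaw":0},{"x":0,"y":0,"z":-0.7,"yaw":0},{"x":0,"y":0,"z":-0.9,"yaw":0},{"x":0,"y":0,"z":-1,"yaw":0},{"x":0,"y":0,"z":-1,"yaw":0}]'
python3 -m inch '[{"x":-0.1,"y":-0.8,"z":-0.3,"yaw":0},{"x":-0.1,"y":-1,"z":0,"yaw":0},{"x":-0.1,"y":-1,"z":0,"yaw":0},{"x":0,"y":-1,"z":0,"yaw":0},{"x":0,"y":-1,"z":0,"yaw":0}]' 1
python3 go.py .567 .216 .15 10.5
```

```text
time_s: 51.37
tcp_pos: [0.5945, -0.0759, 0.0475]
eef_rot: [-179.2, 0.1, 10.3]
contact_force: [-0.5, -0.0, -0.6]
gripper_width: 0.0737
time_s: 51.78
tcp_pos: [0.5914, -0.0778, 0.1469]
eef_rot: [-179.2, 0.8, 10.2]
contact_force: [0.7, -1.0, 0.1]
gripper_width: 0.0749
time_s: 52.2
tcp_pos: [0.5669, 0.0385, 0.1685]
eef_rot: [-179.2, -0.0, 9.9]
contact_force: [0.2, -1.2, 0.0]
gripper_width: 0.0871
t 52.2 tcp [0.5669 0.0385 0.1685] yaw 9.9 F [ 0.2 -1.2  0. ] w 0.0871
NOW-AXES x 1.22 y -6.99 z 0.74 yaw -0.15
finger dir xy deg [-0.09  0.76]
```

```bash

python3 -m inch '[{"x":0.2,"y":-1,"z":0,"yaw":0},{"x":0.2,"y":-1,"z":0,"yaw":0},{"x":0.2,"y":-1,"z":0,"yaw":0},{"x":0.2,"y":-1,"z":0.1,"yaw":0},{"x":0.2,"y":-1,"z":0.1,"yaw":0}]'
python3 -m inch '[{"x":0.1,"y":-0.9,"z":0.2,"yaw":0},{"x":0.1,"y":-0.4,"z":0.2,"yaw":0},{"x":0,"y":0,"z":0.2,"yaw":0}]'
python3 go.py .567 .216 .042 10.5
python3 - <<'E'
from h import *
import cv2
c=r.camera_info("wrist");p,d=r.capture("wrist");cv2.imwrite("pics/w1.png",p[...,::-1]);print(c)
E
```

```text
time_s: 52.62
tcp_pos: [0.5692, 0.1719, 0.1717]
eef_rot: [-179.1, -0.4, 9.9]
contact_force: [0.4, 0.1, 0.6]
gripper_width: 0.0878
time_s: 52.87
tcp_pos: [0.5696, 0.2115, 0.1601]
eef_rot: [-179.0, -0.7, 10.1]
contact_force: [-0.1, 0.2, 0.6]
gripper_width: 0.0877
t 52.9 tcp [0.5696 0.2115 0.1601] yaw 10.1 F [-0.1  0.2  0.6] w 0.0877
NOW-AXES x -0.07 y -0.20 z 4.72 yaw -0.09
finger dir xy deg [0.49 1.06]
{'mtx': array([[297.31863964,   0.        , 254.56151798],
       [  0.        , 297.31863964, 197.12248166],
       [  0.        ,   0.        ,   1.        ]]), 'pose': array([[ 0.17601157, -0.94061329, -0.29028703,  0.64964638],
       [-0.98424041, -0.17326724, -0.03534514,  0.22420213],
       [-0.01705112,  0.29193338, -0.95628665,  0.30751717],
       [ 0.        ,  0.        ,  0.        ,  1.        ]])}
```

View pics/w1.png

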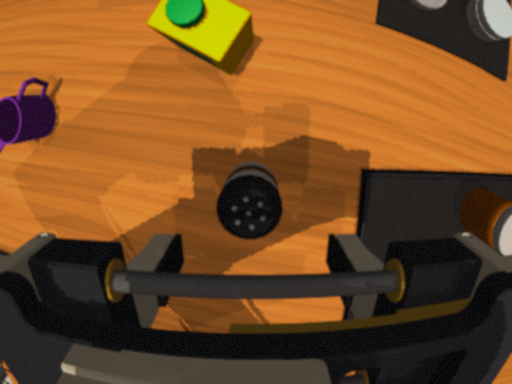

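The wrist picture shows the shaker top at (250,203), centred between the fingers at (165) and (345). My estimate is now about (0.570, 0.217).

```bash

python3 -m inch '[{"x":0,"y":-0.2,"z":0.5,"yaw":0},{"x":0,"y":0,"z":0.8,"yaw":0},{"x":0,"y":0,"z":0.9,"yaw":0},{"x":0,"y":0,"z":0.9,"yaw":0},{"x":0,"y":0,"z":0.8,"yaw":0}]'
python3 go.py .570 .217 .042 10.5
```

```text
time_s: 53.33
tcp_pos: [0.572, 0.2145, 0.0648]
eef_rot: [-178.9, -1.1, 10.0]
contact_force: [-0.1, -0.1, 0.1]
gripper_width: 0.0877
t 53.3 tcp [0.572  0.2145 0.0648] yaw 10.0 F [-0.1 -0.1  0.1] w 0.0877
NOW-AXES x -0.06 y -0.11 z 0.91 yaw -0.12
finger dir xy deg [0.87 1.27]
```

```bash

python3 -m inch '[{"x":-0.06,"y":-0.1,"z":0.5,"yaw":0},{"x":0,"y":0,"z":0.25,"yaw":0},{"x":0,"y":0,"z":0.05,"yaw":0}]'
python3 -m inch '[{"x":0,"y":0,"z":0,"yaw":0},{"x":0,"y":0,"z":0,"yaw":0},{"x":0,"y":0,"z":0,"yaw":0},{"x":0,"y":0,"z":0,"yaw":0},{"x":0,"y":0,"z":0,"yaw":0}]' -1 25
python3 -m inch '[{"x":0,"y":0,"z":0,"yaw":0},{"x":0,"y":0,"z":0,"yaw":0},{"x":0,"y":0,"z":0,"yaw":0},{"x":0,"y":0,"z":0,"yaw":0}]'
python3 go.py .6106 -.1707 .17 10.5
python3 -m inch '[{"x":0,"y":0,"z":-0.5,"yaw":0},{"x":0,"y":0,"z":-0.8,"yaw":0},{"x":0,"y":0,"z":-1,"yaw":0},{"x":0,"y":0,"z":-1,"yaw":0},{"x":0,"y":0,"z":-1,"yaw":0}]'
python3 go.py .6106 -.1707 .17 10.5
```

```text
time_s: 53.58
tcp_pos: [0.5684, 0.2118, 0.0402]
eef_rot: [-179.1, -0.7, 9.8]
contact_force: [-0.6, -0.7, 0.0]
gripper_width: 0.0875
time_s: 54.0
tcp_pos: [0.5708, 0.2114, 0.0438]
eef_rot: [-179.0, -1.0, 9.7]
contact_force: [-1.2, 1.1, -0.7]
gripper_width: 0.0597
time_s: 54.33
tcp_pos: [0.5706, 0.2115, 0.0448]
eef_rot: [-178.9, -1.0, 9.8]
contact_force: [-0.4, -0.0, -1.8]
gripper_width: 0.0551
t 54.3 tcp [0.5706 0.2115 0.0448] yaw 9.8 F [-0.4 -0.  -1.8] w 0.0551
NOW-AXES x -1.01 y 15.34 z -5.01 yaw -0.19
finger dir xy deg [0.8  1.22]
time_s: 54.75
tcp_pos: [0.5641, 0.206, 0.1473]
eef_rot: [-179.3, -0.0, 9.7]
contact_force: [0.5, 0.6, -2.5]
gripper_width: 0.055
t 54.8 tcp [0.5641 0.206  0.1473] yaw 9.7 F [ 0.5  0.6 -2.5] w 0.0550
NOW-AXES x -0.70 y 15.17 z -0.91 yaw -0.21
finger dir xy deg [-0.07  0.66]
```

```bash

python3 -m inch '[{"x":0,"y":0.8,"z":-0.5,"yaw":-0.2},{"x":-0.05,"y":1,"z":-0.4,"yaw":0},{"x":-0.05,"y":1,"z":-0.3,"yaw":0},{"x":-0.05,"y":1,"z":-0.2,"yaw":0},{"x":-0.05,"y":1,"z":0,"yaw":0}]'
python3 -m inch '[{"x":-0.05,"y":1,"z":0,"yaw":0},{"x":-0.05,"y":1,"z":0,"yaw":0},{"x":-0.05,"y":1,"z":0,"yaw":0},{"x":-0.05,"y":1,"z":0,"yaw":0},{"x":-0.05,"y":1,"z":0,"yaw":0}]'
python3 go.py .6106 -.1707 .19 10.5
```

```text
time_s: 55.17
tcp_pos: [0.583, 0.088, 0.1888]
eef_rot: [-179.2, -0.6, 11.0]
contact_force: [0.4, -0.4, -1.0]
gripper_width: 0.0549
time_s: 55.58
tcp_pos: [0.5995, -0.0419, 0.1869]
eef_rot: [-179.2, -0.5, 11.0]
contact_force: [1.0, 0.6, -1.6]
gripper_width: 0.0547
t 55.6 tcp [ 0.5995 -0.0419  0.1869] yaw 11.0 F [ 1.   0.6 -1.6] w 0.0547
NOW-AXES x -0.55 y 5.14 z -0.12 yaw 0.13
finger dir xy deg [0.35 0.93]
```

```bash

python3 -m inch '[{"x":-0.1,"y":1,"z":0,"yaw":0.1},{"x":-0.1,"y":1,"z":0,"yaw":0},{"x":-0.1,"y":1,"z":0,"yaw":0},{"x":-0.1,"y":1,"z":0,"yaw":0},{"x":-0.05,"y":0.6,"z":0.1,"yaw":0}]'
python3 -m inch '[{"x":0,"y":0.1,"z":0.2,"yaw":0},{"x":0,"y":0,"z":0.4,"yaw":0},{"x":0,"y":0,"z":0.5,"yaw":0}]'
python3 go.py .6106 -.1707 .05 10.5
python3 - <<'E'
from h import *
import cv2
np.set_printoptions(precision=4,suppress=True)
p,d=r.capture("scene");cv2.imwrite("pics/s2.png",cv2.resize(p[...,::-1][120:300,110:330],None,fx=3,fy=3))
X=cloud("scene",d)
for k,c,lo,R in[("jar",(.593,-.076),.062,.04),("jug",(.475,-.098),.062,.033)]:
    m=(np.hypot(X[...,0]-c[0],X[...,1]-c[1])<R)&(X[...,2]>lo)&(X[...,2]<.1)
    q=X[m];print(k,len(q),(q.min(0)+q.max(0))/2,q.max(0)-q.min(0),q[:,2].max())
E
```

```text
time_s: 56.0
tcp_pos: [0.6082, -0.1644, 0.1811]
eef_rot: [-179.1, -0.3, 10.6]
contact_force: [0.3, 0.5, -2.1]
gripper_width: 0.0549
time_s: 56.25
tcp_pos: [0.6089, -0.1701, 0.1528]
eef_rot: [-179.2, -0.4, 10.3]
contact_force: [-0.4, 0.8, -2.9]
gripper_width: 0.0548
t 56.2 tcp [ 0.6089 -0.1701  0.1528] yaw 10.3 F [-0.4  0.8 -2.9] w 0.0548
NOW-AXES x 0.06 y 0.04 z 4.11 yaw -0.06
finger dir xy deg [0.24 0.9 ]
jar 339 [ 0.5964 -0.0765  0.0786] [0.0581 0.0594 0.0326] 0.09495153883319218
jug 2 [ 0.4828 -0.0768  0.065 ] [0.0089 0.0044 0.0045] 0.06726835974970247
```

View pics/s2.png

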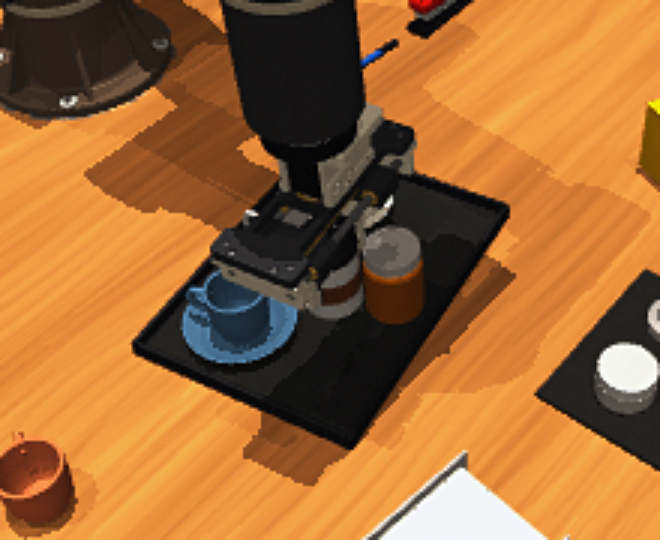

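The picture shows the jar standing on the tray at (393,275). The shaker is held above its spot at (338,285), with clear space between them. I'll lower it.

```bash

python3 -m inch '[{"x":0.05,"y":0.03,"z":0.8,"yaw":0},{"x":0,"y":0,"z":0.8,"yaw":0},{"x":0,"y":0,"z":0.7,"yaw":0},{"x":0,"y":0,"z":0.6,"yaw":0},{"x":0,"y":0,"z":0.2,"yaw":0}]'
python3 go.py .6106 -.1707 .05 10.5
```

```text
time_s: 56.72
tcp_pos: [0.6076, -0.1639, 0.0677]
eef_rot: [-179.0, -0.1, 10.5]
contact_force: [-1.3, 0.3, -1.5]
gripper_width: 0.0549
t 56.7 tcp [ 0.6076 -0.1639  0.0677] yaw 10.5 F [-1.3  0.3 -1.5] w 0.0549
NOW-AXES x 0.07 y 0.29 z 0.71 yaw -0.01
finger dir xy deg [-0.1   0.99]
```

```bash

python3 -m inch '[{"x":0.07,"y":0.27,"z":0.3,"yaw":0},{"x":0.03,"y":0.05,"z":0.15,"yaw":0},{"x":0,"y":0,"z":0.05,"yaw":0}]'
python3 -m inch '[{"x":0,"y":0,"z":0.04,"yaw":0},{"x":0,"y":0,"z":0.03,"yaw":0}]'
python3 go.py .6106 -.1707 .05 10.5
```

```text
time_s: 56.97
tcp_pos: [0.6114, -0.1697, 0.0532]
eef_rot: [-179.0, 0.1, 10.6]
contact_force: [0.3, -1.0, -2.1]
gripper_width: 0.0549
time_s: 57.13
tcp_pos: [0.6121, -0.1697, 0.052]
eef_rot: [-179.0, 0.0, 10.6]
contact_force: [0.9, -0.5, -2.5]
gripper_width: 0.0546
t 57.1 tcp [ 0.6121 -0.1697  0.052 ] yaw 10.6 F [ 0.9 -0.5 -2.5] w 0.0546
NOW-AXES x -0.07 y 0.03 z 0.08 yaw 0.04
finger dir xy deg [-0.18  0.97]
```

```bash

python3 -m inch '[{"x":-0.05,"y":0.03,"z":0.04,"yaw":0},{"x":0,"y":0,"z":0.03,"yaw":0}]'
python3 -m inch '[{"x":0,"y":0,"z":0.03,"yaw":0},{"x":0,"y":0,"z":0.02,"yaw":0}]'
python3 go.py .6106 -.1707 .05 10.5
```

```text
time_s: 57.3
tcp_pos: [0.6117, -0.1708, 0.0514]
eef_rot: [-179.0, -0.1, 10.6]
contact_force: [-0.3, -1.1, -0.7]
gripper_width: 0.0549
time_s: 57.47
tcp_pos: [0.6121, -0.1709, 0.051]
eef_rot: [-179.1, -0.2, 10.6]
contact_force: [-0.2, 0.4, -2.4]
gripper_width: 0.0552
t 57.5 tcp [ 0.6121 -0.1709  0.051 ] yaw 10.6 F [-0.2  0.4 -2.4] w 0.0552
NOW-AXES x -0.06 y -0.02 z 0.04 yaw 0.03
finger dir xy deg [0.03 0.96]
```

```bash

python3 -m inch '[{"x":-0.05,"y":0,"z":0.04,"yaw":0},{"x":0,"y":0,"z":0.03,"yaw":0}]'
python3 -m inch '[{"x":0,"y":0,"z":0.03,"yaw":0},{"x":0,"y":0,"z":0.02,"yaw":0}]'
python3 go.py .6106 -.1707 .05 10.5
```

```text
time_s: 57.63
tcp_pos: [0.6112, -0.1712, 0.05]
eef_rot: [-179.1, -0.3, 10.6]
contact_force: [-1.6, 1.7, 5.9]
gripper_width: 0.0549
time_s: 57.8
tcp_pos: [0.6112, -0.1712, 0.0501]
eef_rot: [-179.1, -0.3, 10.7]
contact_force: [-1.6, 0.6, 2.9]
gripper_width: 0.0552
t 57.8 tcp [ 0.6112 -0.1712  0.0501] yaw 10.7 F [-1.6  0.6  2.9] w 0.0552
NOW-AXES x -0.02 y -0.02 z 0.00 yaw 0.04
finger dir xy deg [0.14 0.94]
```

The shaker is down. I'll release it, rise, and move clear towards the robot's left for a final look.

```bash

python3 -m inch '[{"x":0,"y":0,"z":0,"yaw":0},{"x":0,"y":0,"z":0,"yaw":0},{"x":0,"y":0,"z":0,"yaw":0},{"x":0,"y":0,"z":0,"yaw":0}]' 0.6
python3 -m inch '[{"x":0,"y":0,"z":-0.4,"yaw":0},{"x":0,"y":0,"z":-0.7,"yaw":0},{"x":0,"y":0,"z":-0.9,"yaw":0},{"x":0,"y":0,"z":-1,"yaw":0},{"x":0,"y":0,"z":-1,"yaw":0}]'
python3 -m inch '[{"x":0,"y":-0.7,"z":-1,"yaw":0},{"x":0,"y":-1,"z":-1,"yaw":0},{"x":0,"y":-1,"z":-0.5,"yaw":0},{"x":0,"y":-1,"z":0,"yaw":0},{"x":0,"y":-1,"z":0,"yaw":0}]'
for i in 1 2 3; do python3 -m inch '[{"x":0,"y":-1,"z":0,"yaw":0},{"x":0,"y":-1,"z":0,"yaw":0},{"x":0,"y":-1,"z":0,"yaw":0},{"x":0,"y":-1,"z":0,"yaw":0},{"x":0,"y":-1,"z":0,"yaw":0}]' | head -2; done
python3 - <<'E'
from h import *
import cv2
np.set_printoptions(precision=4,suppress=True)
ims=[]
t0=np.array([.519,-.088]);a=np.radians(10.5);M=np.array([[np.cos(a),np.sin(a)],[-np.sin(a),np.cos(a)]])
for n in("top","scene"):
    p,d=r.capture(n);X=cloud(n,d)
    ims.append(cv2.resize(p[155:260,225:350] if n=="top" else p[130:280,120:320],(400,340) if n=="top" else (450,340),interpolation=cv2.INTER_CUBIC))
    for k,c,lo,hi,R in[("jar",(.593,-.076),.065,.1,.04),("shk",(.611,-.171),.065,.1,.04),("jug",(.475,-.098),.062,.085,.033),("wc",(.457,-.004),.055,.08,.036),("bc",(.493,-.193),.055,.08,.036),("ws",(.457,-.004),.0155,.03,.063),("bs",(.493,-.193),.0155,.03,.063)]:
        m=(np.hypot(X[...,0]-c[0],X[...,1]-c[1])<R)&(X[...,2]>lo)&(X[...,2]<hi)
        q=X[m]
        if len(q)>3:
            m=(q.min(0)+q.max(0))/2;print(n,k,len(q),"tray xy mm",(M@(m[:2]-t0)*1000).round(1),"ext",(q.max(0)-q.min(0)).round(3))
cv2.imwrite("pics/f.png",np.hstack(ims)[...,::-1])
E
```

```text
time_s: 58.13
tcp_pos: [0.612, -0.1712, 0.0505]
eef_rot: [-179.1, -0.4, 10.7]
contact_force: [-0.8, -0.9, -0.4]
gripper_width: 0.0695
time_s: 58.55
tcp_pos: [0.608, -0.1728, 0.1494]
eef_rot: [-179.0, 0.3, 10.6]
contact_force: [0.8, 0.2, 0.9]
gripper_width: 0.0698
time_s: 58.97
tcp_pos: [0.5894, -0.0598, 0.2278]
eef_rot: [-179.2, -0.4, 10.3]
contact_force: [-0.3, 0.1, -0.1]
gripper_width: 0.0702
time_s: 59.38
tcp_pos: [0.566, 0.0685, 0.2364]
time_s: 59.8
tcp_pos: [0.5419, 0.1974, 0.2437]
time_s: 60.22
tcp_pos: [0.5176, 0.3262, 0.2511]
top jar 251 tray xy mm [75.  -0.7] ext [0.056 0.056 0.033]
top shk 220 tray xy mm [ 71.6 -96.3] ext [0.052 0.054 0.033]
top jug 66 tray xy mm [-45.4  -1.4] ext [0.062 0.05  0.019]
top wc 84 tray xy mm [-45.6  96.2] ext [0.069 0.057 0.019]
top bc 91 tray xy mm [-44.1 -98.3] ext [0.063 0.06  0.021]
top ws 520 tray xy mm [-46.4  92. ] ext [0.109 0.113 0.014]
top bs 513 tray xy mm [-43.5 -99.6] ext [0.116 0.114 0.014]
scene jar 325 tray xy mm [77.  -1.9] ext [0.057 0.059 0.03 ]
scene shk 312 tray xy mm [ 74.7 -98.3] ext [0.052 0.055 0.03 ]
scene jug 90 tray xy mm [-43.9  -2.4] ext [0.06  0.055 0.012]
scene wc 146 tray xy mm [-44.2  95.8] ext [0.068 0.062 0.015]
scene bc 171 tray xy mm [-44.1 -99.1] ext [0.063 0.063 0.015]
scene ws 189 tray xy mm [-45.6  96. ] ext [0.111 0.111 0.014]
scene bs 307 tray xy mm [-45.  -99.3] ext [0.11  0.112 0.014]
```

View pics/f.png

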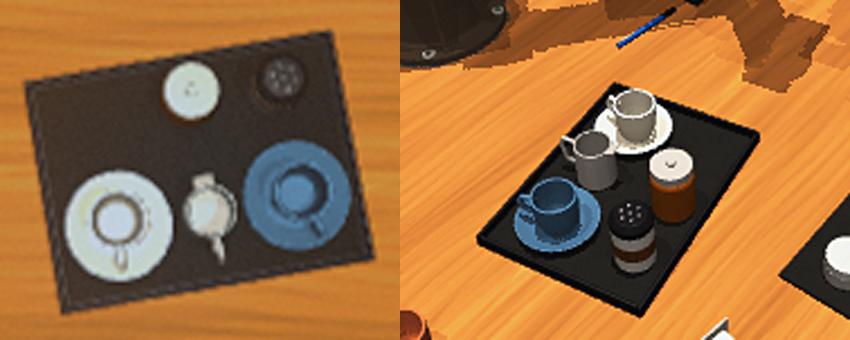

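The final picture shows both cups upright on their own saucers, the jug between them at (210,210), the jar behind the jug at (190,92), and the shaker behind the blue saucer at (282,80). The arm is clear, so I'm handing in.

```bash
python3 -m inch '[{"x":0,"y":0,"z":0,"yaw":0},{"x":0,"y":0,"z":0,"yaw":0}]' | head -4; python3 -c "
from plant import r
print(r.close_job())"
```

```text
time_s: 60.48
tcp_pos: [0.517, 0.3288, 0.2516]
eef_rot: [-178.9, -1.5, 10.6]
contact_force: [-0.3, -0.8, 0.5]
the job is handed in; nothing more can be done
None
```

The tray is set and the job is handed in at 60.5 s of the 131 s allowed. I placed things in the order you listed: white cup, blue cup, milk jug, sugar jar, cinnamon shaker. The terracotta cup, the cream carton and the purple jug were left alone.

The last check used the top and scene pictures plus depth, with the arm clear of everything. Positions are in the tray's frame:

| Thing | x (mm) | y (mm) | Should line up with |
|---|---|---|---|
| White cup | -45 | +96 | white saucer at about (-46, +94) |
| Blue cup | -44 | -99 | blue saucer at about (-44, -99) |
| Milk jug | -45 | -2 | midway between the saucers |
| Sugar jar | +76 | -1 | straight behind the jug |
| Cinnamon shaker | +73 | -97 | straight behind the blue saucer |

- **Result:** everything looks upright in both pictures.
- **Camera disagreement:** the two views agree to about 3 mm, except on the white saucer, where they differ by 4 mm in y (92 against 96).
- **Tool tilt:** the tool drifted to about 10° of tilt midway, so I spent roughly 23 s with an empty gripper moving it back under 1° before taking the jug. On one of those moves it came lower than I intended near the storage bin. No contact showed in the force readings, and a picture afterwards showed the bin and carton in place.
- **Contact forces:** the highest reading while setting things down was about 16 N, on the blue cup. The others were under 7 N.

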